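# Pack the colour-sensor capsules in twist-lock canisters and send the carrier on

### The arm

A 6-joint arm with a two-finger parallel gripper is mounted at the origin on the work surface. World frame = base frame: x ahead of the robot, y to its left, z up, the work surface at z = 0. Lengths are in m, angles in rad, forces in N, time in s.
With the tool pointing down it reaches from about 0.3 to 0.775 m from the base axis. Payload 14.6 kg.
Tool frame: the origin (TCP) lies between the finger pads; the fingertips stand 22 mm ahead of it and the grasp point (between the pads) lies 3 mm ahead of it; z points along the fingers, y is the line along which they close (so a half turn about z gives the same grasp; the last joint's range is limited). The gripper opens to 94 mm and grips with 3 to 60 N. Pads are 16 mm wide; open, the fingers measure 119 mm over their backs; the gripper's body (75 mm by 177 mm) begins 78 mm behind the grasp point.
Start: joints at [-1.229, 0.3, 1.521, -0, 1.321, -0.067], TCP at [0.219, -0.505, 0.227] pointing down, gripper open.
Joint ranges: [-3.03, 3.03], [-0.79, 2.21], [0.23, 2.52], [-1.04, 4.18], [0, 3.07], [-2.55, 2.55]. Speed limits (rad/s): [2.22, 2.22, 2.57, 3.14, 3.14, 3.14].

### API

Orientations are given as a 3x3 rotation matrix whose columns are the frame's x, y, z axes.
In Python, from cell import r gives the robot as it stands.
- The arm moves only by the shell command python3 shift.py 'ROWS'. ROWS is 1 to 5 rows, parted by semicolons, with the numbers parted by spaces; each row has 5 numbers: the finger opening in m, then dx, dy, dz in m, then a turn about the tool's z in rad; each row is the pose to reach, as a shift and turn from the pose commanded when the command began, along the tool's axes at that moment; what a row does not reach only later rows make up. A row lasts 1/12 s, in which the tool goes at most 0.0417 m and 0.125 rad, less where a joint would pass 70% of its speed; a pose out of reach is approached as far as the arm can. The fingers move at their own pace and stop on an object; the grip force is fixed at half the most. Time passes only in rows, so rows that do not move let the fingers close. It prints the time, the measured TCP pose, the force, the opening and the grip force at its end. Input that does not fit is refused with a message, and nothing moves.
- r.get_state(): the state, without advancing time (a new reading comes with each control period).
- r.get_image(name): name is "scene" or "top"; returns the picture (420x560x3 uint8, red, green, blue); there is no depth.
- r.camera_params(name): a dict with "K" (3x3 intrinsics, pixels), "T" (4x4, takes a point from camera to world coordinates). Camera axes: x right, y down, z forward; pixel columns grow to the right and rows downward; lengths in m; the calibration is good to about 2 mm. A picture is of the moment at which its call begins. camera_params takes no time and is no camera call.
- r.sign_off(): hands the job in; it is judged then, once.
The state is a dict: "time_s": time; "joint_pos": joint angles; "joint_vel": joint speeds; "tau": joint torques, N m; "ee_pos": TCP position; "ee_rot": TCP orientation; "ft_force": force on the tool from outside, world axes, zero at the start; "torque": the same for the moment, N m; "width": finger opening in m; "grip_force": force on a finger pad.
Only numpy, scipy, OpenCV 4.12 (cv2) and the standard library are available. Lean on these libraries where they do the work, as an engineer would, in place of code of your own. Each camera call takes 0.05 s, during which the arm holds its last target. There are 200 camera calls.

### The job

Pack up the colour-sensor capsules lying on the desk: while the carrier is still in its loading zone, stand each capsule in a canister base of its own, put the cap of the capsule's own colour over it, fully down, and twist the cap until its wing is in line with the rail, so that it is locked. When all are locked, push the carrier along the rail until it clicks into the station at the far end, away from its orange tab. Leave bases without a capsule uncapped, and do not disturb the mouse, the remote control or the pen.

Things in the scene. Friction and masses are not known exactly. Their poses are not given: they have to be found in the camera images.
- capsule_red: red closed sensor capsule with a white band, upright: 29 mm across, 46 mm high, rounded at both ends, 50 g; origin: centre of its underside, z up. Stood in a base it stands 18 mm out of the neck's rim. It may be absent.
- capsule_green: green closed sensor capsule with a white band, upright: 29 mm across, 46 mm high, rounded at both ends, 50 g; origin: centre of its underside, z up. Stood in a base it stands 18 mm out of the neck's rim. It may be absent.
- capsule_blue: blue closed sensor capsule with a white band, upright: 29 mm across, 46 mm high, rounded at both ends, 50 g; origin: centre of its underside, z up. Stood in a base it stands 18 mm out of the neck's rim. It may be absent.
- cap_red: red outer cap: upside-down cup 62 mm wide, 50 mm high (inside 54 wide, 46 deep), 60 g, open end down. On its flat top stands a wing to grip: 46 mm long (cap's x), 14 thick (y), 24 high: 74 in all. Inside, 2 to 10 mm above the lower edge, are two lugs 14 mm wide, under the wing's two ends, reaching in to 22 mm from the axis. Origin: centre of the lower edge, z up.
- cap_green: green outer cap, in all else like the red one
- cap_blue: blue outer cap, in all else like the red one
- base_1 (a point): one of 3 equal canister bases in a row on the carrier, 85 mm apart: black foot 62 mm wide; on it a white neck 40 mm wide, 24 high, with a 33 mm bore. This point: on the axis, on the foot's top, 42 mm above the table, where a closed cap's lower edge rests; bore floor 4 mm below it, neck rim 24 above. Axes turn with the carrier: y along the rail (it travels to -y), z up.
- base_2 (a point): as base_1, the middle one. On each neck's outside are two round white lugs, at its +y and -y sides, 12 to 20 mm above the point, reaching out to 25 mm from the axis. A cap goes down over them only with its wing 50 to 90 degrees off the rail's direction; otherwise it sits on them, 18 mm too high. About 2 mm of play all round.
- base_3 (a point): as base_1, the one next to the orange tab (base_1 is farthest from it). On any base, a cap that is fully down is locked by turning it, either way, until its wing is in line with the rail (y): its lugs are then under the base's. No stop is felt, it turns freely; wing in line is what counts.
- carrier (a joint): travel of the carrier along the rail, m: starts between 0 and 0.05, loading zone below 0.09; at 0.150 a spring detent catches it (within 4 mm either way) and at 0.155 is the end stop. It slides with about 3 N of friction, some 6 N more to pass into the detent, and stays where it is left.
- push_tab (a point): the carrier's orange upright tab at its +y end (behind it as it travels to -y): 36 mm across the rail, 14 mm thick along it, rising from 20 to 66 mm above the table. This point: centre of the tab's top. Axes as the bases'. The carrier's plate, 72 mm wide, 270 long, has its top 32 mm above the table and ends 6 mm short of the tab's near face.
- mouse: bystander: black computer mouse, 110 x 60 x 32 mm, on the desk. Origin: centre of underside.
- remote: bystander: black remote control, 180 x 52 x 20 mm, beyond the rail. Origin: centre of underside, long side along x.
- pen: bystander: grey stylus pen, 164 mm long, 10 mm thick. Origin: underside at mid-length, long side along x.

How it is judged:
By the outcome, as a careful person would: the job done as asked, in the order asked, and still so for the second after the job is handed in, with the robot touching nothing.
Of capsule_red, capsule_green, capsule_blue only 2 to 3 are there at a start; the rules pass over those that are not, and their reading is None.
At some moment in a run one of cap_red, cap_green, cap_blue may be knocked a few centimetres aside while the robot is not near it.
Once in a run the grip may slacken for a moment while it holds something.
It also fails if it takes over 210 s, if anything falls off the work surface, if the arm or the gripper's body presses on something with over 40 N, if the wrist force passes 120 N, or if a joint passes its speed limit or range.

## Working session

There is one attempt and no reset: what is moved stays moved. The work goes in short steps, Python scripts to look and compute and a shell command to move; the robot and the scene stay as the last step left them, time stands still between calls to the robot, and variables do not carry over. Pictures are saved under pics/ and viewed, at most 14 in all, crops included, and the job is handed in when it is done.

```bash
ls; mkdir -p pics
python3 - <<'E'
from cell import r
import cv2, numpy as np
s=r.get_state()
print({k:np.round(s[k],3).tolist() for k in s})
for n in("scene","top"):
    im=r.get_image(n); cv2.imwrite(f"pics/{n}0.png",im[:,:,::-1])
    p=r.camera_params(n); print(n,np.round(p["K"],1).tolist(),np.round(p["T"],3).tolist())
E
```

```text
cell.py
pics
shift.py
{'time_s': 0.0, 'joint_pos': [-1.229, 0.3, 1.522, 0.0, 1.321, -0.067], 'joint_vel': [0.001, -0.0, 0.001, -0.001, -0.001, 0.0], 'tau': [0.002, -53.181, -35.274, 0.071, 0.024, -0.0], 'ee_pos': [0.219, -0.504, 0.227], 'ee_rot': [[0.918, 0.397, -0.0], [0.397, -0.918, 0.001], [0.0, -0.001, -1.0]], 'ft_force': [-0.225, -0.162, 0.169], 'torque': [0.017, -0.049, 0.019], 'grip_force': 0.0, 'width': 0.094}
scene [[449.7, 0.0, 277.6], [0.0, 449.7, 206.3], [0.0, 0.0, 1.0]] [[0.382, 0.592, -0.709, 1.547], [0.924, -0.245, 0.293, -0.374], [-0.0, -0.767, -0.641, 0.906], [0.0, 0.0, 0.0, 1.0]]
top [[412.3, 0.0, 271.3], [0.0, 412.3, 209.7], [0.0, 0.0, 1.0]] [[0.007, -0.998, 0.055, 0.54], [-1.0, -0.009, -0.027, 0.024], [0.027, -0.054, -0.998, 1.06], [0.0, 0.0, 0.0, 1.0]]
5 shift.py
```
View pics/scene0.png

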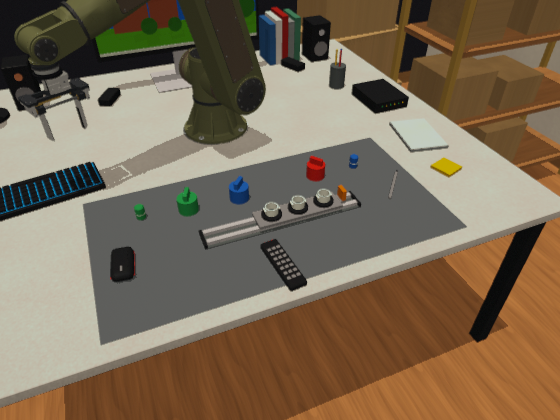

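View pics/top0.png

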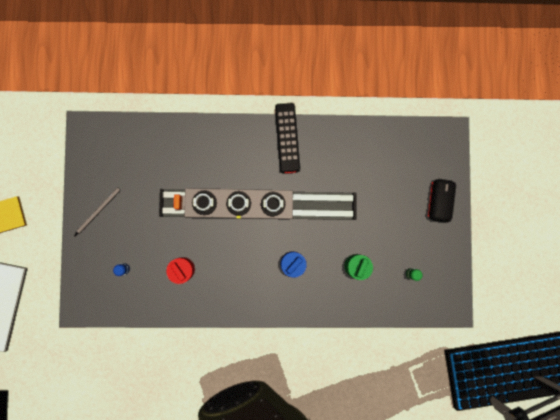

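Top view shows the tab (178,202) at +y, bases at (203,202), (238,203), (273,204), red cap (180,270), blue cap (293,264), green cap (360,267), blue capsule (120,270) and green capsule (414,274). There is no red capsule. In the scene view the caps are at (316,168), (239,190) and (188,201).

Create h.py:
```python
import cv2, numpy as np
from cell import r
HUE={"red":(0,6),"green":(50,80),"blue":(105,125),"orange":(8,16)}
def mask(im,c):
    h=cv2.cvtColor(im,cv2.COLOR_RGB2HSV); a,b=HUE[c]
    m=cv2.inRange(h,(a,130,50),(b,255,255))
    if c=="red": m|=cv2.inRange(h,(174,130,50),(180,255,255))
    return m
def ray(n,uv):
    p=r.camera_params(n); K=np.array(p["K"]);T=np.array(p["T"])
    d=T[:3,:3]@np.linalg.solve(K,[uv[0],uv[1],1.]); return T[:3,3],d
def plane(n,uv,z):
    o,d=ray(n,uv); return o+d*(z-o[2])/d[2]
def tri(uv1,uv2):
    o1,d1=ray("top",uv1);o2,d2=ray("scene",uv2)
    t=np.linalg.lstsq(np.c_[d1,-d2],o2-o1,rcond=None)[0]
    a=o1+d1*t[0];b=o2+d2*t[1]; return (a+b)/2,np.linalg.norm(a-b)
def proj(n,P):
    p=r.camera_params(n); K=np.array(p["K"]);T=np.array(p["T"])
    c=T[:3,:3].T@(np.array(P)-T[:3,3]); q=K@c; return q[:2]/q[2]
def blobs(im,c,amin=20):
    n,l,s,ce=cv2.connectedComponentsWithStats(mask(im,c))
    return sorted([(int(s[i,4]),np.round(ce[i],1).tolist(),s[i,:4].tolist()) for i in range(1,n) if s[i,4]>=amin],reverse=True)
```

Run:
```python
from h import *
T=cv2.imread("pics/top0.png")[:,:,::-1];S=cv2.imread("pics/scene0.png")[:,:,::-1]
for c in HUE:
    print(c,"top",blobs(T,c),"\n   scene",[b for b in blobs(S,c) if 130<b[1][1]<250])
def crop(im,u,v,w,h,k): return cv2.resize(im[v:v+h,u:u+w],None,fx=k,fy=k,interpolation=cv2.INTER_CUBIC)
a=np.vstack([crop(T,150,180,140,60,5),crop(T,100,245,140,50,5),crop(T,280,245,140,50,5)][:2]); 
cv2.imwrite("pics/c1.png",a[:,:,::-1])
b=np.vstack([crop(T,280,245,140,50,5),crop(S,245,155,140,65,5)]); cv2.imwrite("pics/c2.png",b[:600,:,::-1])
```

```text
red top [(583, [179.6, 270.1], [166, 258, 28, 26]), (28, [429.0, 206.1], [427, 194, 4, 23]), (23, [289.8, 171.5], [284, 171, 13, 2])] 
   scene [(393, [315.2, 168.6], [306, 156, 19, 26])]
green top [(492, [359.0, 266.8], [347, 255, 25, 25]), (99, [415.5, 274.5], [410, 270, 12, 10])] 
   scene [(450, [187.2, 202.6], [177, 187, 21, 29]), (85, [139.0, 209.0], [134, 204, 11, 11]), (29, [141.4, 217.3], [137, 215, 9, 5])]
blue top [(506, [292.9, 264.1], [281, 252, 25, 25]), (118, [119.4, 269.7], [113, 265, 14, 11])] 
   scene [(428, [238.5, 191.0], [229, 176, 20, 28]), (63, [353.4, 158.3], [350, 154, 8, 10]), (24, [352.3, 165.7], [349, 164, 8, 4])]
orange top [(53099, [283.0, 47.4], [0, 0, 560, 100]), (114, [177.0, 201.7], [173, 195, 9, 15])] 
   scene [(2302, [535.1, 155.6], [492, 124, 68, 72]), (111, [341.5, 192.5], [337, 185, 10, 16]), (40, [501.1, 152.1], [494, 148, 14, 11]), (38, [489.9, 137.4], [486, 131, 9, 14])]
```

View pics/c1.png

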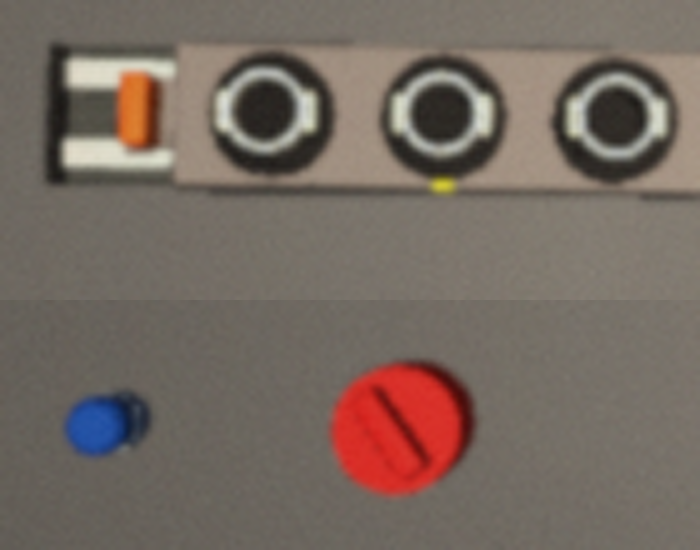

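View pics/c2.png

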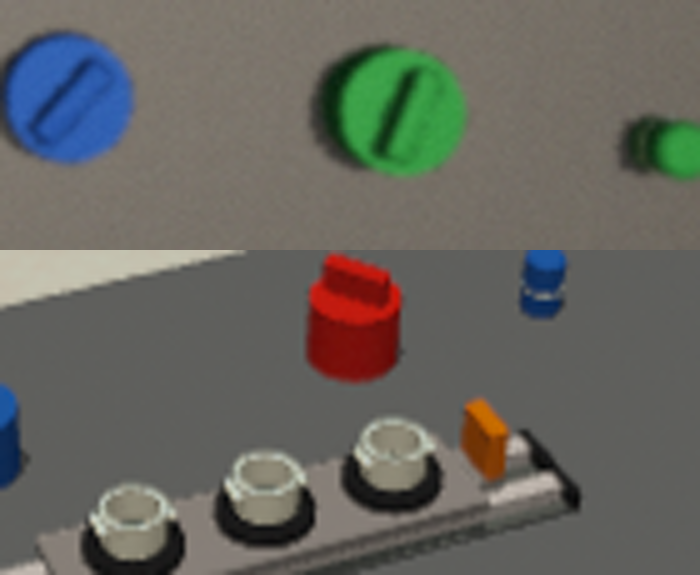

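The crops show base rims at about (202,202), (238,202) and (273,203) in the top view. The wings are about 34° (red), −44° (blue) and −20° (green) from world x. Next I measure this precisely.

```bash
cat >> h.py <<'E'
def disc(im,c,box,n="top",frac=.62):
    """hull of the bright (top) face of a coloured cap inside box -> centre px, radius, dark-line angle"""
    u,v,w,h=box; m=np.zeros(im.shape[:2],np.uint8); m[v:v+h,u:u+w]=mask(im,c)[v:v+h,u:u+w]
    V=im.max(2).astype(float); t=np.median(V[m>0]); b=((m>0)&(V>frac*t)).astype(np.uint8)
    cs=max(cv2.findContours(b,0,cv2.CHAIN_APPROX_NONE)[0],key=cv2.contourArea)
    (cx,cy),rad=cv2.minEnclosingCircle(cs); e=cv2.fitEllipse(cv2.convexHull(cs))
    yy,xx=np.nonzero((m>0)); k=(np.hypot(xx-cx,yy-cy)<rad*.72)
    q=V[yy,xx]; k&=q<.88*t
    P=np.c_[xx,yy][k].astype(np.float32)
    L=cv2.fitLine(P,cv2.DIST_HUBER,0,.01,.01).ravel() if len(P)>5 else np.zeros(4)
    return (cx,cy),rad,e,L,len(P)
def caps(T,S=None,ztop=.05):
    out={}
    for c in ("red","green","blue"):
        B=blobs(T,c)
        if not B: continue
        (cc,rad,e,L,n)=disc(T,c,B[0][2]); p=plane("top",e[0],ztop)
        a=plane("top",L[2:]+8*L[:2],.06)-plane("top",L[2:]-8*L[:2],.06)
        ang=(np.degrees(np.arctan2(a[1],a[0]))+90)%180-90
        out[c]=(p,ang); print(c,"xy",np.round(p[:2],4),"wing deg",round(ang,1),"r px",np.round(e[1],1)/2,np.round(cc,1),np.round(e[0],1),n)
    return out
def rims(im,n="top"):
    h=cv2.cvtColor(im,cv2.COLOR_RGB2HSV); m=cv2.inRange(h,(0,0,150),(180,70,255)); return m
def shot(name):
    T=r.get_image("top");S=r.get_image("scene")
    cv2.imwrite(f"pics/{name}t.png",T[:,:,::-1]);cv2.imwrite(f"pics/{name}s.png",S[:,:,::-1]);return T,S
def plan(*wps):
    """wps (x,y,z,phi_deg of tool x): print tool-axis shifts, each from the one before"""
    s=r.get_state();p=np.array(s["ee_pos"]);R=np.array(s["ee_rot"])
    for x,y,z,f in wps:
        f=np.radians(f); Q=np.array([[np.cos(f),np.sin(f),0],[np.sin(f),-np.cos(f),0],[0,0,-1]])
        d=R.T@(np.array([x,y,z])-p); M=R.T@Q; print("d",np.round(d,4),"turn",round(float(np.arctan2(M[1,0],M[0,0])),4))
        p=np.array([x,y,z]);R=Q
E
python3 - <<'E'
from h import *
T=cv2.imread("pics/top0.png")[:,:,::-1];S=cv2.imread("pics/scene0.png")[:,:,::-1]
C=caps(T)
# heights: capsule & tab blob centroids triangulated; cap silhouette centroids
for nm,a,b in (("tab",[177.0,201.7],[341.5,192.5]),("capR",[179.6,270.1],[315.2,168.6]),("capG",[359,266.8],[187.2,202.6]),("capB",[292.9,264.1],[238.5,191])):
    print(nm,np.round(tri(a,b)[0],4),round(tri(a,b)[1],4))
# capsules: full extent in scene
for c,b in (("green",(125,198,30,28)),("blue",(343,148,22,28))):
    u,v,w,h=b; m=mask(S,c)[v:v+h,u:u+w]; y,x=np.nonzero(m); print(c,"scene u",x.min()+u,x.max()+u,"v",y.min()+v,y.max()+v)
# rims: white pixels around guesses, ellipse fit of outer contour, both views
def rim(im,u,v,R):
    g=cv2.cvtColor(im,cv2.COLOR_RGB2HSV); m=cv2.inRange(g,(0,0,120),(180,110,255)); k=np.zeros_like(m); cv2.circle(k,(u,v),R,255,-1); m&=k
    cs=cv2.findContours(m,0,cv2.CHAIN_APPROX_NONE)[0]; c=np.vstack([q for q in cs if cv2.contourArea(q)>3]); 
    (cx,cy),wh,a=cv2.minAreaRect(c); return (cx,cy),np.round(wh,1),cv2.boundingRect(c)
for (u,v) in ((202,202),(238,202),(273,203)):
    q=rim(T,u,v,12); print(q, np.round(plane("top",q[0],.060),4))
E
```

```text
red xy [0.4463 0.2203] wing deg 34.7 r px [12.9 13. ] [178.8 270.6] [178.7 270.6] 51
green xy [ 0.457 -0.22 ] wing deg -25.7 r px [11.9  12.25] [359.8 266.8] [359.6 267. ] 74
blue xy [ 0.4627 -0.0567] wing deg -40.9 r px [12.4 12.5] [293.  264.3] [293.1 264.3] 50
tab [0.6128 0.2269 0.0478] 0.0029
capR [0.4449 0.2204 0.0305] 0.0035
capG [ 0.4558 -0.2234  0.0295] 0.0002
capB [ 0.4613 -0.0587  0.0295] 0.0017
green scene u 134 145 v 204 219
blue scene u 349 357 v 154 167
((201.39199829101562, 201.34402465820312), array([22.2, 16.5]), (190, 192, 23, 19)) [0.6139 0.1671 0.06  ]
((238.0, 202.0), array([16., 20.]), (228, 194, 21, 17)) [0.6131 0.0786 0.06  ]
((272.5000305175781, 203.00001525878906), array([17.7, 17.7]), (263, 195, 21, 17)) [ 0.6114 -0.0051  0.06  ]
```

Run:
```python
from h import *
tp=[(202.4,201.8),(237.6,202.2),(272.8,202.8)];sc=[(323.8,192.),(297.8,199.),(271.2,206.2)]
P=[]
for a,b in zip(tp,sc):
    p=plane("top",a,.066);P.append(p); print("rim top@66",np.round(p,4),"scene@66",np.round(plane("scene",b,.066),4),"tri",np.round(tri(a,b)[0],4),round(tri(a,b)[1],4))
d=P[0]-P[2]; print("rail dir from y deg",np.degrees(np.arctan2(-d[0],d[1])),np.linalg.norm(d))
for nm,a,b in (("green",(416.6,274.6),(139,209)),("blue",(118.6,270.),(353.4,158.3))):
    print(nm,"top@44",np.round(plane("top",a,.044),4),"scene@30",np.round(plane("scene",b,.030),4),"tri",np.round(tri(a,b)[0],4),tri(a,b)[1])
for nm,u,z in (("red",(180,269),0),):pass
# cap tops in scene: topmost wing point & lowest edge, using top-view xy
for c,xy in (("red",(.4463,.2203)),("green",(.457,-.22)),("blue",(.4627,-.0567))):
    print(c,[np.round(proj("scene",(*xy,z)),1).tolist() for z in (0,.05,.074)])
for xy in ((.4425,-.36),(.448,.37)): pass
```

```text
rim top@66 [0.6124 0.1638 0.066 ] scene@66 [0.6097 0.1644 0.066 ] tri [0.6121 0.1633 0.0681] 0.0005
rim top@66 [0.6122 0.0793 0.066 ] scene@66 [0.6103 0.0777 0.066 ] tri [0.6117 0.0782 0.067 ] 0.0021
rim top@66 [ 0.6115 -0.0056  0.066 ] scene@66 [ 0.611  -0.0076  0.066 ] tri [ 0.6111 -0.0066  0.0658] 0.002
rail dir from y deg -0.2926495713250858 0.16944682850125695
green top@44 [ 0.4385 -0.3629  0.044 ] scene@30 [ 0.4305 -0.3651  0.03  ] tri [ 0.4379 -0.3655  0.036 ] 0.0008111030582068342
blue top@44 [0.4464 0.3665 0.044 ] scene@30 [0.439  0.3691 0.03  ] tri [0.4447 0.3676 0.0345] 0.004176621962366466
red [[315.4, 176.1], [316.2, 164.0], [316.6, 158.0]]
green [[189.6, 209.9], [187.5, 197.4], [186.5, 191.1]]
blue [[240.0, 198.4], [239.1, 186.0], [238.7, 179.8]]
```

Run:
```python
from h import *
plan((.33,-.43,.2,0),(.4385,-.3635,.12,0),(.4385,-.3635,.049,0),(.4385,-.3635,.17,0))
```

```text
d [ 0.1319 -0.024   0.027 ] turn 0.4088
d [ 0.1085 -0.0665  0.08  ] turn 0.0
d [0.    0.    0.071] turn 0.0
d [ 0.     0.    -0.121] turn 0.0
```

```bash
python3 shift.py '0.06 0.132 -0.024 0.027 0.409;0.06 0.132 -0.024 0.027 0.409;0.06 0.132 -0.024 0.027 0.409;0.06 0.132 -0.024 0.027 0.409;0.06 0.132 -0.024 0.027 0.409'
python3 shift.py '0.06 0.1085 -0.0665 0.08 0;0.06 0.1085 -0.0665 0.08 0;0.06 0.1085 -0.0665 0.08 0;0.06 0.1085 -0.0665 0.08 0;0.06 0.1085 -0.0665 0.08 0'
python3 shift.py '0.06 0 0 0 0;0.06 0 0 0 0'
python3 - <<'E'
from h import *
plan((.4385,-.3635,.049,0),)
T,S=shot("a")
b=cv2.resize(S[170:250,90:200],None,fx=6,fy=6,interpolation=cv2.INTER_CUBIC);cv2.imwrite("pics/a1.png",b[:,:,::-1])
E
```

```text
time_s: 0.52
ee_pos: [0.3327, -0.4277, 0.1992]
ee_rot: [[1.0, -0.001, -0.001], [-0.001, -1.0, 0.002], [-0.001, -0.002, -1.0]]
ft_force: [-0.1, 0.2, -0.4]
width: 0.064
grip_force: 0.0
time_s: 0.93
ee_pos: [0.44, -0.3612, 0.1172]
ee_rot: [[1.0, 0.004, -0.003], [0.004, -1.0, 0.003], [-0.003, -0.003, -1.0]]
ft_force: [0.2, 0.3, -0.2]
width: 0.0601
grip_force: 0.0
time_s: 1.1
ee_pos: [0.4381, -0.3646, 0.121]
ee_rot: [[1.0, -0.0, 0.0], [-0.0, -1.0, -0.001], [0.0, 0.001, -1.0]]
ft_force: [-0.1, 0.1, -0.6]
width: 0.0601
grip_force: 0.0
d [ 0.0004 -0.0011  0.072 ] turn -0.0
```

View pics/a1.png

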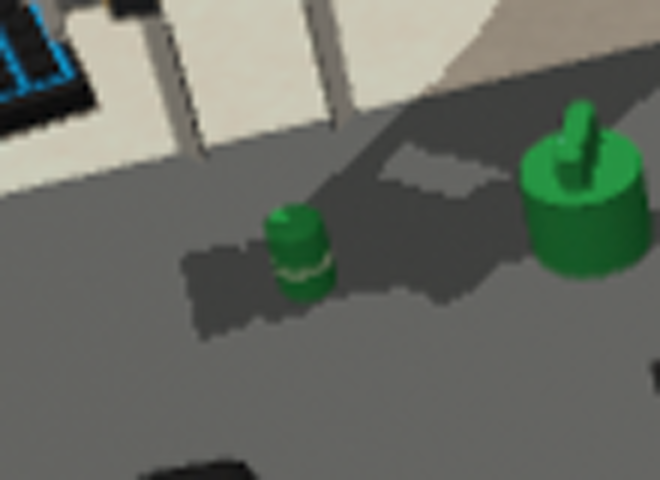

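The fingers (crop (200,150) and (338,125)) straddle the green capsule (300,250) from above. Descending to grip.

```bash
python3 shift.py '0.06 0 0 0.04 0;0.06 0 -0.001 0.072 0;0.06 0 -0.001 0.072 0;0.06 0 -0.001 0.072 0'
python3 shift.py '0.015 0 0 0 0;0.015 0 0 0 0;0.015 0 0 0 0;0.015 0 0 0 0;0.015 0 0 0 0'
python3 shift.py '0.015 0 0 0 0;0.015 0 0 -0.04 0;0.015 0 0 -0.08 0;0.015 0 0 -0.12 0;0.015 0 0 -0.12 0'
python3 - <<'E'
from h import *
plan((.55,-.2,.17,0),(.6115,-.0056,.17,0),(.6115,-.0056,.1,0))
E
```

```text
time_s: 1.53
ee_pos: [0.438, -0.3631, 0.0486]
ee_rot: [[1.0, -0.001, -0.001], [-0.001, -1.0, 0.001], [-0.001, -0.001, -1.0]]
ft_force: [-0.1, 0.8, 0.5]
width: 0.0603
grip_force: 0.0
time_s: 1.95
ee_pos: [0.439, -0.363, 0.0493]
ee_rot: [[1.0, -0.0, 0.001], [-0.0, -1.0, -0.001], [0.001, 0.001, -1.0]]
ft_force: [0.3, 0.1, 1.0]
width: 0.0302
grip_force: 0.3
time_s: 2.37
ee_pos: [0.4407, -0.3644, 0.1765]
ee_rot: [[1.0, -0.0, 0.008], [-0.0, -1.0, -0.008], [0.008, 0.008, -1.0]]
ft_force: [-0.7, 0.1, 0.7]
width: 0.028
grip_force: 29.9
d [ 0.1092 -0.1645  0.0061] turn -0.0001
d [ 0.0615 -0.1944  0.    ] turn 0.0
d [0.   0.   0.07] turn 0.0
```

```bash
python3 shift.py '0.015 0.11 -0.165 0 0;0.015 0.11 -0.165 0 0;0.015 0.11 -0.165 0 0;0.015 0.11 -0.165 0 0;0.015 0.11 -0.165 0 0'
python3 shift.py '0.015 0.062 -0.194 0 0;0.015 0.062 -0.194 0 0;0.015 0.062 -0.194 0 0;0.015 0.062 -0.194 0 0;0.015 0.062 -0.194 0 0'
python3 shift.py '0.015 0 0 0.02 0;0.015 0 0 0.04 0;0.015 0 0 0.04 0;0.015 0 0 0.04 0'
python3 - <<'E'
from h import *
plan((.6115,-.0056,.0925,0))
T,S=shot("b")
b=cv2.resize(S[150:250,220:350],None,fx=6,fy=6,interpolation=cv2.INTER_CUBIC);cv2.imwrite("pics/b1.png",b[:,:,::-1])
caps(T)
E
```

```text
time_s: 2.78
ee_pos: [0.5499, -0.195, 0.1684]
ee_rot: [[1.0, 0.001, 0.0], [0.001, -1.0, 0.0], [0.0, -0.0, -1.0]]
ft_force: [0.2, -0.7, -1.1]
width: 0.0279
grip_force: 29.9
time_s: 3.2
ee_pos: [0.6111, -0.0011, 0.1683]
ee_rot: [[1.0, 0.0, -0.0], [0.0, -1.0, 0.0], [-0.0, -0.0, -1.0]]
ft_force: [0.6, -0.0, -1.1]
width: 0.0282
grip_force: 29.9
time_s: 3.53
ee_pos: [0.6104, -0.0037, 0.1279]
ee_rot: [[1.0, -0.0, -0.002], [-0.0, -1.0, 0.0], [-0.002, -0.0, -1.0]]
ft_force: [-0.0, 0.3, -0.2]
width: 0.0284
grip_force: 29.9
d [0.0012 0.0019 0.0354] turn -0.0002
red xy [0.4464 0.2202] wing deg 34.5 r px [12.85 13.05] [178.7 270.5] [178.8 270.5] 51
green xy [ 0.4571 -0.22  ] wing deg -23.9 r px [11.9  12.35] [359.8 266.8] [359.6 267. ] 74
blue xy [0.4476 0.3642] wing deg 0.0 r px [5.45 5.75] [118.7 269.7] [118.7 269.7] 0
```

View pics/b1.png

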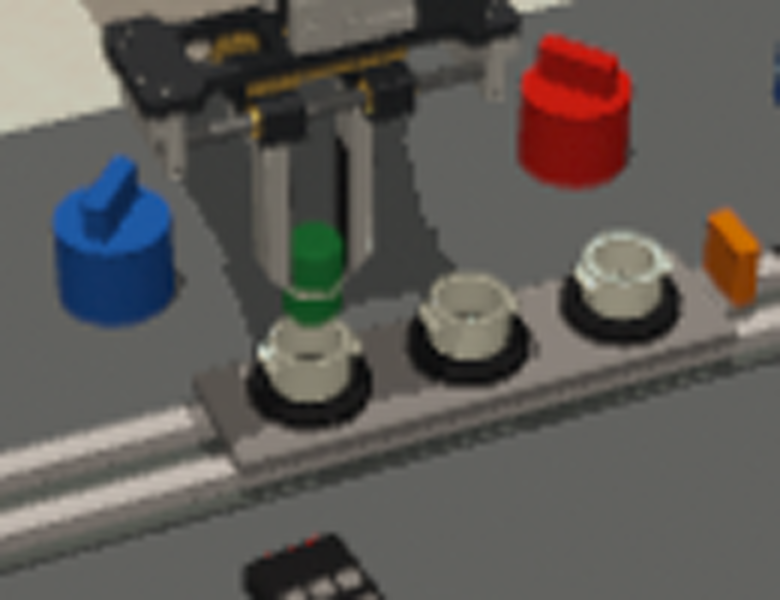

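The green capsule hangs at crop (313,300) and base_1's rim is centred at (309,345), about a millimetre off. The planned −y shift covers that.

```bash
python3 shift.py '0.015 0.001 0.0015 0.005 0;0.015 0.001 0.0015 0.012 0;0.015 0.001 0.0015 0.019 0;0.015 0.001 0.0015 0.026 0;0.015 0.001 0.0015 0.032 0'
python3 shift.py '0.015 0 0 0.003 0;0.015 0 0 0.005 0;0.015 0 0 0.005 0;0.015 0 0 0.005 0'
```

```text
time_s: 4.05
ee_pos: [0.6115, -0.0053, 0.0954]
ee_rot: [[1.0, -0.0, -0.001], [-0.0, -1.0, 0.0], [-0.001, -0.0, -1.0]]
ft_force: [0.1, -0.9, -0.5]
width: 0.0281
grip_force: 29.9
time_s: 4.38
ee_pos: [0.6119, -0.0052, 0.0916]
ee_rot: [[1.0, -0.0, 0.0], [-0.0, -1.0, 0.0], [0.0, -0.0, -1.0]]
ft_force: [0.8, 1.0, -0.5]
width: 0.0281
grip_force: 29.9
```

```bash
python3 shift.py '0.045 0 0 0.001 0;0.045 0 0 0.001 0;0.045 0 0 0.001 0;0.045 0 0 0.001 0'
python3 shift.py '0.045 0 0 -0.02 0;0.045 0 0 -0.05 0;0.045 0 0 -0.09 0;0.045 0 0 -0.09 0;0.06 0 0 -0.09 0'
python3 - <<'E'
from h import *
plan((.53,.18,.17,0),(.447,.3663,.11,0),(.447,.3663,.049,0))
E
```

```text
time_s: 4.72
ee_pos: [0.6119, -0.0052, 0.0906]
ee_rot: [[1.0, -0.0, 0.0], [-0.0, -1.0, 0.0], [0.0, -0.0, -1.0]]
ft_force: [0.4, 0.4, 0.5]
width: 0.0448
grip_force: 0.0
time_s: 5.13
ee_pos: [0.6127, -0.0053, 0.1829]
ee_rot: [[1.0, -0.0, 0.005], [-0.0, -1.0, -0.0], [0.005, 0.0, -1.0]]
ft_force: [0.1, -1.0, -0.9]
width: 0.0487
grip_force: 0.0
d [-0.0827 -0.1853  0.0124] turn -0.0002
d [-0.083  -0.1863  0.06  ] turn 0.0
d [0.    0.    0.061] turn 0.0
```

```bash
python3 shift.py '0.06 -0.083 -0.185 0.01 0;0.06 -0.083 -0.185 0.01 0;0.06 -0.083 -0.185 0.01 0;0.06 -0.083 -0.185 0.01 0;0.06 -0.083 -0.185 0.01 0'
python3 shift.py '0.06 -0.083 -0.186 0.06 0;0.06 -0.083 -0.186 0.06 0;0.06 -0.083 -0.186 0.06 0;0.06 -0.083 -0.186 0.06 0;0.06 -0.083 -0.186 0.06 0'
python3 shift.py '0.06 0 0 0 0;0.06 0 0 0 0'
python3 - <<'E'
from h import *
plan((.447,.3663,.049,0))
E
```

```text
time_s: 5.55
ee_pos: [0.527, 0.1816, 0.1692]
ee_rot: [[1.0, -0.0, -0.002], [-0.0, -1.0, -0.0], [-0.002, 0.0, -1.0]]
ft_force: [0.5, 0.3, 0.1]
width: 0.0598
grip_force: 0.0
time_s: 5.97
ee_pos: [0.4458, 0.3636, 0.1099]
ee_rot: [[1.0, -0.0, -0.001], [-0.0, -1.0, -0.001], [-0.001, 0.001, -1.0]]
ft_force: [0.0, 0.3, 0.4]
width: 0.0603
grip_force: 0.0
time_s: 6.13
ee_pos: [0.4458, 0.3632, 0.1097]
ee_rot: [[1.0, 0.003, -0.002], [0.003, -1.0, -0.002], [-0.002, 0.002, -1.0]]
ft_force: [0.9, 0.1, 0.2]
width: 0.0601
grip_force: 0.0
d [ 0.0014 -0.0032  0.0607] turn 0.003
```

```bash
python3 shift.py '0.06 0.001 -0.003 0.03 0;0.06 0.001 -0.003 0.061 0;0.06 0.001 -0.003 0.061 0;0.06 0.001 -0.003 0.061 0'
python3 shift.py '0.015 0 0 0 0;0.015 0 0 0 0;0.015 0 0 0 0;0.015 0 0 0 0;0.015 0 0 0 0'
python3 shift.py '0.015 0 0 0 0;0.015 0 0 -0.04 0;0.015 0 0 -0.08 0;0.015 0 0 -0.12 0;0.015 0 0 -0.12 0'
python3 - <<'E'
from h import *
plan((.54,.26,.17,0),(.612,.1638,.13,0))
E
```

```text
time_s: 6.47
ee_pos: [0.4484, 0.364, 0.0499]
ee_rot: [[1.0, -0.001, -0.002], [-0.001, -1.0, -0.002], [-0.002, 0.002, -1.0]]
ft_force: [-0.3, 0.8, 1.0]
width: 0.0602
grip_force: 0.0
time_s: 6.88
ee_pos: [0.4487, 0.3654, 0.0514]
ee_rot: [[1.0, -0.0, 0.001], [-0.0, -1.0, 0.001], [0.001, -0.001, -1.0]]
ft_force: [0.6, 0.8, 0.2]
width: 0.0301
grip_force: 0.0
time_s: 7.3
ee_pos: [0.4505, 0.3669, 0.1787]
ee_rot: [[1.0, 0.0, 0.009], [-0.0, -1.0, 0.007], [0.009, -0.007, -1.0]]
ft_force: [1.5, 0.1, 1.2]
width: 0.0283
grip_force: 30.0
d [0.0894 0.1069 0.0089] turn 0.0
d [0.072  0.0962 0.04  ] turn 0.0
```

```bash
python3 shift.py '0.015 0.09 0.107 0.004 0;0.015 0.09 0.107 0.004 0;0.015 0.09 0.107 0.004 0;0.015 0.09 0.107 0.004 0;0.015 0.09 0.107 0.004 0'
python3 shift.py '0.015 0.072 0.096 0.04 0;0.015 0.072 0.096 0.04 0;0.015 0.072 0.096 0.04 0;0.015 0.072 0.096 0.04 0;0.015 0.072 0.096 0.04 0'
python3 shift.py '0.015 0 0 0 0;0.015 0 0 0 0'
python3 - <<'E'
from h import *
plan((.612,.1638,.0905,0))
T,S=shot("c")
b=cv2.resize(S[150:250,240:370],None,fx=6,fy=6,interpolation=cv2.INTER_CUBIC);cv2.imwrite("pics/c3.png",b[:,:,::-1])
caps(T)
E
```

```text
time_s: 7.72
ee_pos: [0.5401, 0.2556, 0.1661]
ee_rot: [[1.0, -0.004, -0.0], [-0.004, -1.0, -0.0], [-0.0, 0.0, -1.0]]
ft_force: [-0.6, 0.3, -0.7]
width: 0.0281
grip_force: 30.0
time_s: 8.13
ee_pos: [0.6103, 0.1616, 0.1253]
ee_rot: [[1.0, -0.002, -0.002], [-0.002, -1.0, -0.0], [-0.002, 0.0, -1.0]]
ft_force: [-0.4, 1.5, 0.0]
width: 0.0281
grip_force: 30.0
time_s: 8.3
ee_pos: [0.6098, 0.1639, 0.1272]
ee_rot: [[1.0, 0.001, 0.001], [0.001, -1.0, 0.0], [0.001, -0.0, -1.0]]
ft_force: [0.5, 0.5, -0.5]
width: 0.0279
grip_force: 30.0
d [0.0022 0.0002 0.0367] turn 0.0015
red xy [ 0.6176 -0.3953] wing deg -7.8 r px [ 1.75 15.55] [429.5 201. ] [429.6 202.2] 9
green xy [ 0.457  -0.2198] wing deg -23.8 r px [11.95 12.3 ] [359.8 266.8] [359.6 267. ] 73
blue xy [ 0.4627 -0.0567] wing deg -40.1 r px [12.4 12.5] [293.  264.3] [293.1 264.3] 49
```

View pics/c3.png

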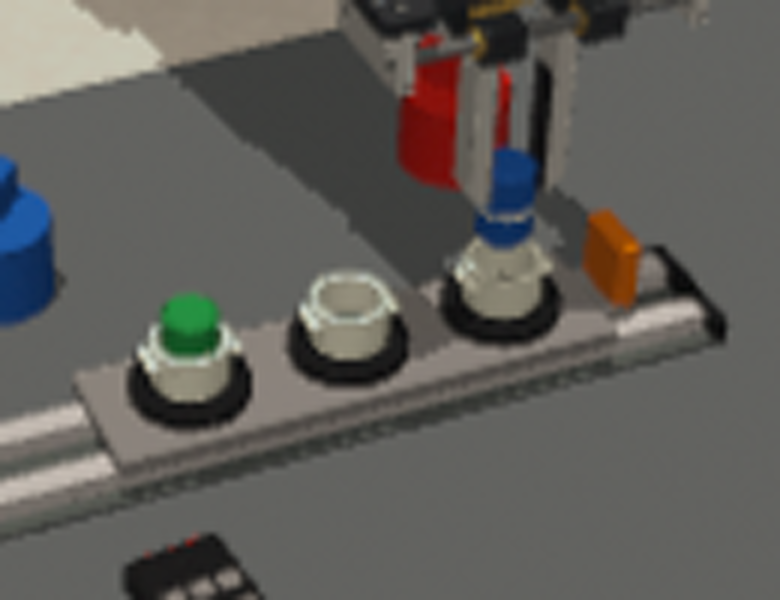

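The green capsule stands in base_1 at (190,325), and the blue one is centred at (507,200) over base_3's rim (505,265). Lowering it.

```bash
python3 shift.py '0.015 0.002 0 0.008 0;0.015 0.002 0 0.015 0;0.015 0.002 0 0.022 0;0.015 0.002 0 0.029 0;0.015 0.002 0 0.033 0'
python3 shift.py '0.015 0 0 0.003 0;0.015 0 0 0.003 0;0.015 0 0 0.003 0;0.015 0 0 0.003 0'
```

```text
time_s: 8.82
ee_pos: [0.6126, 0.1623, 0.0927]
ee_rot: [[1.0, -0.0, 0.001], [-0.0, -1.0, 0.0], [0.001, -0.0, -1.0]]
ft_force: [4.1, 0.1, 2.3]
width: 0.028
grip_force: 30.0
time_s: 9.15
ee_pos: [0.6125, 0.1623, 0.0901]
ee_rot: [[1.0, -0.0, 0.0], [-0.0, -1.0, 0.0], [0.0, -0.0, -1.0]]
ft_force: [5.7, 0.1, -3.6]
width: 0.0279
grip_force: 30.0
```

```bash
python3 shift.py '0.045 0 0 0 0;0.045 0 0 0 0;0.045 0 0 0 0;0.045 0 0 0 0'
python3 shift.py '0.045 0 0 -0.02 0;0.045 0 0 -0.05 0;0.045 0 0 -0.09 0;0.045 0 0 -0.09 0;0.045 0 0 -0.09 0'
python3 - <<'E'
from h import *
plan((.535,-.03,.18,-23),(.457,-.22,.13,-23),(.457,-.22,.075,-23))
T,S=shot("d"); caps(T)
E
```

```text
time_s: 9.48
ee_pos: [0.6122, 0.1622, 0.0904]
ee_rot: [[1.0, -0.0, -0.001], [-0.0, -1.0, -0.0], [-0.001, 0.0, -1.0]]
ft_force: [0.9, 0.4, 0.3]
width: 0.0444
grip_force: 0.0
time_s: 9.9
ee_pos: [0.6131, 0.1624, 0.1829]
ee_rot: [[1.0, -0.0, 0.004], [-0.0, -1.0, 0.001], [0.004, -0.001, -1.0]]
ft_force: [-0.7, 0.9, -1.5]
width: 0.0454
grip_force: 0.0
d [-0.0781  0.1924  0.0025] turn 0.4012
d [0.0024 0.2054 0.05  ] turn 0.0
d [0.    0.    0.055] turn 0.0
red xy [ 0.6176 -0.3953] wing deg -6.9 r px [ 1.75 15.55] [429.5 201. ] [429.6 202.2] 8
green xy [ 0.4571 -0.2198] wing deg -24.0 r px [11.85 12.3 ] [359.8 266.8] [359.6 267. ] 75
blue xy [ 0.4627 -0.0566] wing deg -39.9 r px [12.35 12.5 ] [293.  264.3] [293.1 264.3] 48
```

```bash
python3 shift.py '0.04 -0.078 0.192 0 0.4;0.04 -0.078 0.192 0 0.4;0.04 -0.078 0.192 0 0.4;0.04 -0.078 0.192 0 0.4;0.04 -0.078 0.192 0 0.4'
python3 shift.py '0.04 0.0025 0.205 0.05 0;0.04 0.0025 0.205 0.05 0;0.04 0.0025 0.205 0.05 0;0.04 0.0025 0.205 0.05 0;0.04 0.0025 0.205 0.05 0'
python3 shift.py '0.04 0 0 0 0;0.04 0 0 0 0'
python3 - <<'E'
from h import *
plan((.457,-.22,.075,-23))
T,S=shot("e")
b=cv2.resize(S[130:230,140:270],None,fx=6,fy=6,interpolation=cv2.INTER_CUBIC);cv2.imwrite("pics/e1.png",b[:,:,::-1])
E
```

```text
time_s: 10.42
ee_pos: [0.5326, -0.0312, 0.1791]
ee_rot: [[0.92, -0.391, -0.003], [-0.392, -0.92, 0.0], [-0.002, 0.001, -1.0]]
ft_force: [1.3, -0.6, 0.7]
width: 0.0399
grip_force: 0.0
time_s: 10.83
ee_pos: [0.456, -0.2183, 0.1296]
ee_rot: [[0.921, -0.389, -0.002], [-0.389, -0.921, 0.001], [-0.002, -0.0, -1.0]]
ft_force: [1.1, -0.5, -0.3]
width: 0.0398
grip_force: 0.0
time_s: 11.0
ee_pos: [0.4563, -0.2182, 0.1296]
ee_rot: [[0.92, -0.393, -0.003], [-0.393, -0.92, 0.002], [-0.003, -0.0, -1.0]]
ft_force: [-0.2, -0.3, -0.0]
width: 0.0399
grip_force: 0.0
d [0.0015 0.0014 0.0546] turn -0.0023
```

View pics/e1.png

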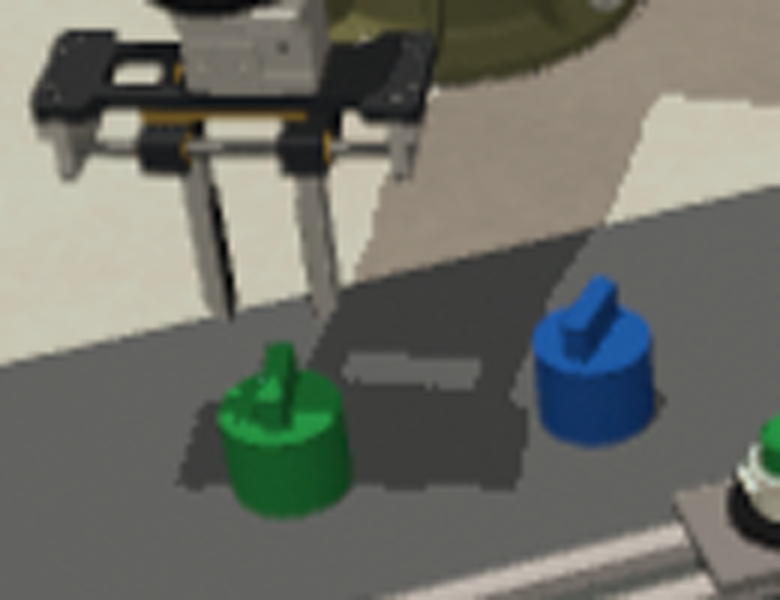

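The fingers (crop (230,310), (330,310)) straddle the green wing (280,380) in line with it. Gripping.

```bash
python3 shift.py '0.04 0.001 0.001 0.025 0;0.04 0.001 0.001 0.045 0;0.04 0.001 0.001 0.0545 0;0.04 0.001 0.001 0.0545 0;0.04 0.001 0.001 0.0545 0'
python3 shift.py '0.005 0 0 0 0;0.005 0 0 0 0;0.005 0 0 0 0;0.005 0 0 0 0;0.005 0 0 0 0'
python3 shift.py '0.005 0 0 0 0;0.005 0 0 -0.02 0;0.005 0 0 -0.05 0;0.005 0 0 -0.09 0;0.005 0 0 -0.13 0'
python3 - <<'E'
from h import *
plan((.55,-.1,.205,0),(.6115,-.0056,.205,0))
E
```

```text
time_s: 11.52
ee_pos: [0.4587, -0.2177, 0.077]
ee_rot: [[0.921, -0.388, -0.0], [-0.388, -0.921, 0.0], [-0.0, -0.0, -1.0]]
ft_force: [-0.2, -0.5, 0.7]
width: 0.0399
grip_force: 0.0
time_s: 11.93
ee_pos: [0.4584, -0.2185, 0.0771]
ee_rot: [[0.921, -0.39, 0.0], [-0.39, -0.921, -0.0], [0.001, 0.0, -1.0]]
ft_force: [-0.1, 0.2, -1.0]
width: 0.0142
grip_force: 30.0
time_s: 12.35
ee_pos: [0.4577, -0.2181, 0.2079]
ee_rot: [[0.921, -0.39, -0.001], [-0.39, -0.921, 0.001], [-0.002, -0.0, -1.0]]
ft_force: [0.0, -0.1, -0.1]
width: 0.0135
grip_force: 30.0
d [ 0.039  -0.1447  0.0029] turn -0.4003
d [ 0.0615 -0.0944  0.    ] turn 0.0
```

```bash
python3 shift.py '0.005 0.039 -0.145 0 -0.4;0.005 0.039 -0.145 0 -0.4;0.005 0.039 -0.145 0 -0.4;0.005 0.039 -0.145 0 -0.4;0.005 0.039 -0.145 0 -0.4'
python3 shift.py '0.005 0.0615 -0.094 0 0;0.005 0.0615 -0.094 0 0;0.005 0.0615 -0.094 0 0;0.005 0.0615 -0.094 0 0;0.005 0.0615 -0.094 0 0'
python3 shift.py '0.005 0 0 0.02 0;0.005 0 0 0.02 0;0.005 0 0 0.02 0;0.005 0 0 0.02 0'
python3 - <<'E'
from h import *
plan((.6115,-.0056,.119,0))
T,S=shot("f")
b=cv2.resize(S[130:230,210:340],None,fx=6,fy=6,interpolation=cv2.INTER_CUBIC);cv2.imwrite("pics/f1.png",b[:,:,::-1])
E
```

```text
time_s: 12.77
ee_pos: [0.5526, -0.0965, 0.2064]
ee_rot: [[1.0, 0.006, 0.0], [0.006, -1.0, 0.001], [0.0, -0.001, -1.0]]
ft_force: [-1.0, -0.2, -1.1]
width: 0.0134
grip_force: 30.0
time_s: 13.18
ee_pos: [0.6122, -0.0054, 0.2061]
ee_rot: [[1.0, 0.001, -0.001], [0.001, -1.0, -0.0], [-0.001, 0.0, -1.0]]
ft_force: [0.1, -1.3, 0.4]
width: 0.0138
grip_force: 30.0
time_s: 13.52
ee_pos: [0.6121, -0.007, 0.1875]
ee_rot: [[1.0, -0.001, 0.0], [-0.001, -1.0, -0.0], [0.0, 0.0, -1.0]]
ft_force: [0.1, 0.1, -0.2]
width: 0.0141
grip_force: 30.0
d [-0.0006 -0.0014  0.0685] turn -0.0014
```

View pics/f1.png

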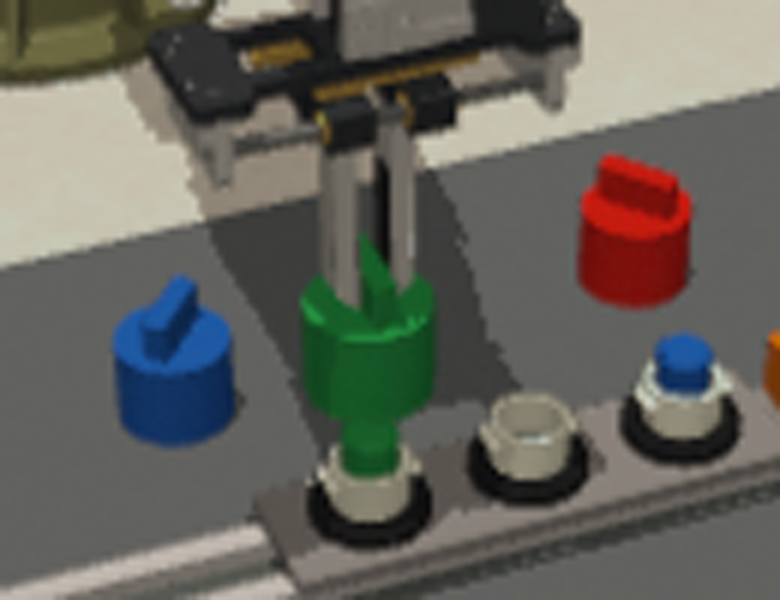

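The green cap (368,350) hangs centred over the capsule and neck (370,470), wing across the rail. The blue capsule is fully seated at (685,365). Lowering the cap.

```bash
python3 shift.py '0.005 0 -0.001 0.01 0;0.005 0 -0.001 0.02 0;0.005 0 -0.001 0.03 0;0.005 0 -0.001 0.037 0;0.005 0 -0.001 0.043 0'
python3 shift.py '0.005 0 0 0.005 0;0.005 0 0 0.01 0;0.005 0 0 0.015 0;0.005 0 0 0.02 0;0.005 0 0 0.02 0'
```

```text
time_s: 14.03
ee_pos: [0.6119, -0.005, 0.1422]
ee_rot: [[1.0, -0.0, -0.002], [-0.0, -1.0, 0.0], [-0.002, -0.0, -1.0]]
ft_force: [-0.7, 0.9, -1.2]
width: 0.0138
grip_force: 30.0
time_s: 14.45
ee_pos: [0.6119, -0.0051, 0.1226]
ee_rot: [[1.0, -0.0, -0.001], [-0.0, -1.0, 0.0], [-0.001, -0.0, -1.0]]
ft_force: [-1.0, -1.4, -0.9]
width: 0.014
grip_force: 30.0
```

```bash
python3 shift.py '0.005 0 0 0.002 0;0.005 0 0 0.004 0;0.005 0 0 0.004 0;0.005 0 0 0.004 0'
```

```text
time_s: 14.78
ee_pos: [0.6122, -0.0051, 0.1196]
ee_rot: [[1.0, -0.0, -0.0], [-0.0, -1.0, -0.0], [-0.0, 0.0, -1.0]]
ft_force: [-0.9, -1.0, -2.1]
width: 0.0137
grip_force: 30.0
```

```bash
python3 shift.py '0.005 0 0 0.0015 0;0.005 0 0 0.0015 0;0.005 0 0 0.0015 0'
```

```text
time_s: 15.03
ee_pos: [0.6123, -0.0051, 0.1182]
ee_rot: [[1.0, -0.0, 0.0], [-0.0, -1.0, -0.0], [0.0, 0.0, -1.0]]
ft_force: [0.5, -1.9, -1.5]
width: 0.0136
grip_force: 30.0
```

```bash
python3 shift.py '0.005 0 0 0.0015 0;0.005 0 0 0.0015 0;0.005 0 0 0.0015 0'; python3 shift.py '0.005 0 0 0.001 0;0.005 0 0 0.001 0;0.005 0 0 0.001 0'
```

```text
time_s: 15.28
ee_pos: [0.6125, -0.0051, 0.118]
ee_rot: [[1.0, -0.0, 0.001], [-0.0, -1.0, -0.0], [0.001, 0.0, -1.0]]
ft_force: [-5.5, -0.6, 9.7]
width: 0.0136
grip_force: 30.0
time_s: 15.53
ee_pos: [0.6126, -0.005, 0.118]
ee_rot: [[1.0, -0.0, 0.002], [-0.0, -1.0, -0.0], [0.002, 0.0, -1.0]]
ft_force: [-8.1, -1.2, 19.2]
width: 0.0136
grip_force: 30.0
```

The cap is down at TCP z 0.118. I'll ease off and turn to lock.

```bash
python3 shift.py '0.005 0 0 -0.0022 0;0.005 0 0 -0.0022 -0.1;0.005 0 0 -0.0022 -0.2;0.005 0 0 -0.0022 -0.3;0.005 0 0 -0.0022 -0.4'
python3 shift.py '0.005 0 0 0 -0.12;0.005 0 0 0 -0.24;0.005 0 0 0 -0.36;0.005 0 0 0 -0.48;0.005 0 0 0 -0.6'
python3 shift.py '0.005 0 0 0 -0.12;0.005 0 0 0 -0.24;0.005 0 0 0 -0.36;0.005 0 0 0 -0.48;0.005 0 0 0 -0.565'
python3 shift.py '0.005 0 0 0 0;0.005 0 0 0 0'
python3 - <<'E'
from h import *
x,y,z=r.get_state()["ee_pos"];plan((.6119,-.005,z,89.7))
E
```

```text
time_s: 15.95
ee_pos: [0.6123, -0.0049, 0.1181]
ee_rot: [[0.919, 0.394, 0.0], [0.394, -0.919, 0.0], [0.0, -0.0, -1.0]]
ft_force: [-0.6, -0.0, 1.0]
width: 0.0138
grip_force: 30.0
time_s: 16.37
ee_pos: [0.6122, -0.005, 0.1181]
ee_rot: [[0.536, 0.845, -0.0], [0.845, -0.536, 0.0], [0.0, -0.0, -1.0]]
ft_force: [-1.7, -1.6, 1.7]
width: 0.0138
grip_force: 30.0
time_s: 16.78
ee_pos: [0.6123, -0.0051, 0.1181]
ee_rot: [[-0.0, 1.0, 0.0], [1.0, 0.0, -0.0], [-0.0, 0.0, -1.0]]
ft_force: [-0.9, -2.6, 1.0]
width: 0.0135
grip_force: 30.0
time_s: 16.95
ee_pos: [0.6124, -0.0051, 0.1181]
ee_rot: [[0.009, 1.0, 0.001], [1.0, -0.009, -0.0], [-0.0, 0.001, -1.0]]
ft_force: [1.2, -1.6, 2.2]
width: 0.0138
grip_force: 30.0
d [ 0.0001 -0.0005 -0.    ] turn -0.0036
```

```bash
python3 shift.py '0.04 0 0 0 0;0.04 0 0 0 0;0.04 0 0 0 0;0.04 0 0 0 0'
python3 shift.py '0.04 0 0 -0.02 0;0.04 0 0 -0.04 0;0.04 0 0 -0.06 0;0.04 0 0 -0.08 0;0.04 0 0 -0.08 0'
python3 - <<'E'
from h import *
plan((.54,-.03,.18,110),(.4627,-.0566,.13,140),(.4627,-.0566,.077,140))
E
```

```text
time_s: 17.28
ee_pos: [0.6122, -0.005, 0.1178]
ee_rot: [[0.007, 1.0, -0.0], [1.0, -0.007, 0.0], [0.0, -0.0, -1.0]]
ft_force: [-1.1, 0.5, -1.1]
width: 0.0369
grip_force: 0.0
time_s: 17.7
ee_pos: [0.6135, -0.005, 0.2021]
ee_rot: [[0.006, 1.0, 0.006], [1.0, -0.006, -0.0], [-0.0, 0.006, -1.0]]
ft_force: [0.2, 0.2, 0.7]
width: 0.0398
grip_force: 0.0
d [-0.0254 -0.0734  0.0217] turn -0.3555
d [ 0.0014 -0.0817  0.05  ] turn -0.5236
d [0.    0.    0.053] turn -0.0
```

```bash
python3 shift.py '0.04 -0.025 -0.073 0.02 -0.355;0.04 -0.025 -0.073 0.02 -0.355;0.04 -0.025 -0.073 0.02 -0.355'
python3 shift.py '0.04 0.0015 -0.082 0.05 -0.524;0.04 0.0015 -0.082 0.05 -0.524;0.04 0.0015 -0.082 0.05 -0.524;0.04 0.0015 -0.082 0.05 -0.524;0.04 0.0015 -0.082 0.05 -0.524'
python3 shift.py '0.04 0 0 0 0;0.04 0 0 0 0'
python3 - <<'E'
from h import *
plan((.4627,-.0566,.077,140))
T,S=shot("g")
caps(T)
b=cv2.resize(S[130:230,190:320],None,fx=6,fy=6,interpolation=cv2.INTER_CUBIC);cv2.imwrite("pics/g1.png",b[:,:,::-1])
E
```

```text
time_s: 17.95
ee_pos: [0.5325, -0.0303, 0.1737]
ee_rot: [[-0.347, 0.938, -0.009], [0.938, 0.347, 0.001], [0.004, -0.008, -1.0]]
ft_force: [0.7, -0.4, 0.0]
width: 0.0396
grip_force: 0.0
time_s: 18.37
ee_pos: [0.4607, -0.0564, 0.1273]
ee_rot: [[-0.769, 0.639, -0.001], [0.639, 0.769, 0.0], [0.001, -0.0, -1.0]]
ft_force: [0.9, -1.1, 0.5]
width: 0.0399
grip_force: 0.0
time_s: 18.53
ee_pos: [0.4619, -0.0561, 0.128]
ee_rot: [[-0.764, 0.645, 0.0], [0.645, 0.764, 0.0], [-0.0, 0.0, -1.0]]
ft_force: [-0.1, 0.9, 0.1]
width: 0.0403
grip_force: 0.0
d [-0.0009  0.0002  0.051 ] turn -0.0035
red xy [0.4464 0.2203] wing deg 34.5 r px [12.85 13.05] [178.7 270.5] [178.8 270.5] 52
green xy [ 0.6143 -0.0051] wing deg -89.4 r px [12.2 12.6] [272.3 202.1] [272.4 202.1] 61
blue xy [0.6137 0.1671] wing deg 0.0 r px [5.3  5.45] [202.  201.6] [202.  201.7] 0
```

View pics/g1.png

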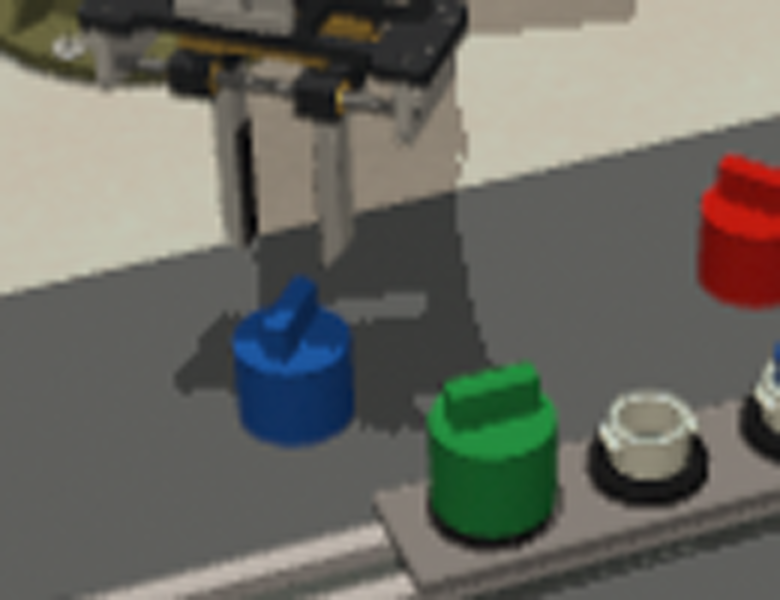

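The green cap is down on the foot with its wing along the rail (−89.4°). The fingers straddle the blue wing at (295,315). Gripping.

```bash
python3 shift.py '0.04 -0.001 0 0.025 0;0.04 -0.001 0 0.045 0;0.04 -0.001 0 0.051 0;0.04 -0.001 0 0.051 0;0.04 -0.001 0 0.051 0'
python3 shift.py '0.005 0 0 0 0;0.005 0 0 0 0;0.005 0 0 0 0;0.005 0 0 0 0;0.005 0 0 0 0'
python3 shift.py '0.005 0 0 0 0;0.005 0 0 -0.02 0;0.005 0 0 -0.05 0;0.005 0 0 -0.09 0;0.005 0 0 -0.13 0'
python3 - <<'E'
from h import *
plan((.53,.04,.205,160),(.612,.1625,.205,180))
E
```

```text
time_s: 19.05
ee_pos: [0.4626, -0.0569, 0.0774]
ee_rot: [[-0.766, 0.643, 0.0], [0.643, 0.766, -0.0], [-0.0, 0.0, -1.0]]
ft_force: [-0.6, 0.1, 0.3]
width: 0.0404
grip_force: 0.0
time_s: 19.47
ee_pos: [0.4624, -0.0569, 0.0772]
ee_rot: [[-0.766, 0.643, 0.0], [0.643, 0.766, -0.0], [-0.0, 0.0, -1.0]]
ft_force: [0.6, -0.5, -0.4]
width: 0.0135
grip_force: 30.0
time_s: 19.88
ee_pos: [0.4616, -0.0568, 0.2082]
ee_rot: [[-0.766, 0.643, -0.002], [0.643, 0.766, 0.0], [0.001, -0.001, -1.0]]
ft_force: [0.5, 0.2, -0.5]
width: 0.0138
grip_force: 30.0
d [0.0098 0.1181 0.0031] turn -0.3488
d [-0.0352  0.1432  0.    ] turn -0.3491
```

```bash
python3 shift.py '0.005 0.01 0.118 0 -0.349;0.005 0.01 0.118 0 -0.349;0.005 0.01 0.118 0 -0.349;0.005 0.01 0.118 0 -0.349'
python3 shift.py '0.005 -0.035 0.143 0 -0.349;0.005 -0.035 0.143 0 -0.349;0.005 -0.035 0.143 0 -0.349;0.005 -0.035 0.143 0 -0.349;0.005 -0.035 0.143 0 -0.349'
python3 shift.py '0.005 0 0 0.02 0;0.005 0 0 0.02 0;0.005 0 0 0.02 0;0.005 0 0 0.02 0'
python3 - <<'E'
from h import *
plan((.612,.1628,.1185,180))
T,S=shot("i")
b=cv2.resize(S[120:220,240:370],None,fx=6,fy=6,interpolation=cv2.INTER_CUBIC);cv2.imwrite("pics/i1.png",b[:,:,::-1])
E
```

```text
time_s: 20.22
ee_pos: [0.5323, 0.0439, 0.2067]
ee_rot: [[-0.943, 0.333, 0.001], [0.333, 0.943, 0.001], [-0.0, 0.001, -1.0]]
ft_force: [-0.5, -0.6, 0.1]
width: 0.014
grip_force: 30.0
time_s: 20.63
ee_pos: [0.6131, 0.1655, 0.2058]
ee_rot: [[-1.0, -0.003, -0.001], [-0.003, 1.0, 0.0], [0.001, 0.0, -1.0]]
ft_force: [0.4, -0.5, -0.5]
width: 0.0137
grip_force: 30.0
time_s: 20.97
ee_pos: [0.6122, 0.1617, 0.1877]
ee_rot: [[-1.0, 0.001, 0.0], [0.001, 1.0, 0.0], [-0.0, 0.0, -1.0]]
ft_force: [0.4, -0.1, -0.6]
width: 0.0137
grip_force: 30.0
d [0.0002 0.0011 0.0692] turn -0.0009
```

View pics/i1.png

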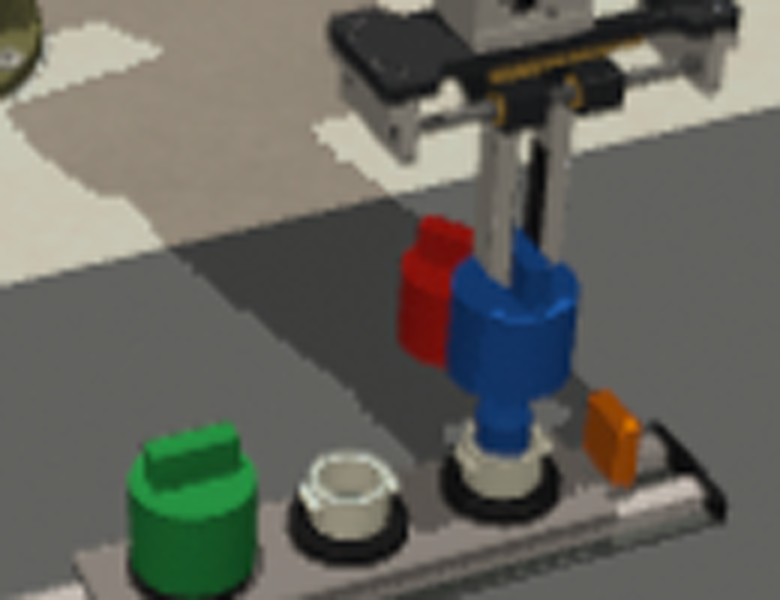

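The blue cap (513,330) appears slightly right of the capsule and neck (503,460). I'll check numerically whether that is just parallax.

Run:
```python
from h import *
S=cv2.imread("pics/is.png")[:,:,::-1]; m=mask(S,"blue"); g=cv2.cvtColor(S,cv2.COLOR_RGB2HSV); w=cv2.inRange(g,(0,0,120),(180,110,255))
for v in (172,175,178,180,188,189,190):
    x=np.nonzero(m[v,300:345])[0]+300; print(v,x.min(),x.max(),x.mean(),np.round(plane("scene",(x.mean(),v),.1),3)[:2])
S2=cv2.imread("pics/fs.png")[:,:,::-1]; m2=mask(S2,"green")
for v in (182,186,190,203,205):
    x=np.nonzero(m2[v,250:300])[0]+250; print("G",v,x.min(),x.max(),x.mean())
for P in ((.612,.1628),(.6119,-.005)):
    print([np.round(proj("scene",(*P,z)),1).tolist() for z in (.066,.080,.115,.14,.16)])
T=cv2.imread("pics/it.png")[:,:,::-1]; print(blobs(T,"blue"),blobs(T,"orange")[1:]);
```

```text
172 316 335 325.5 [0.561 0.193]
175 315 335 325.0 [0.574 0.184]
178 315 334 324.5 [0.587 0.176]
180 315 334 324.5 [0.596 0.171]
188 319 327 323.0 [0.63  0.149]
189 319 328 323.5 [0.635 0.148]
190 320 327 323.5 [0.639 0.146]
G 182 260 281 270.5
G 186 261 281 271.0
G 190 261 281 271.0
G 203 267 275 271.0
G 205 267 275 271.0
[[323.7, 192.6], [324.0, 188.9], [324.8, 179.5], [325.3, 172.6], [325.8, 166.9]]
[[272.2, 206.2], [272.1, 202.4], [272.0, 192.9], [271.9, 185.9], [271.9, 180.2]]
[] []
```

It is parallax: expected 325.1, measured 325.0. Lowering the cap.

```bash
python3 shift.py '0.005 0 0.001 0.01 0;0.005 0 0.001 0.02 0;0.005 0 0.001 0.03 0;0.005 0 0.001 0.037 0;0.005 0 0.001 0.043 0'
python3 shift.py '0.005 0 0 0.005 0;0.005 0 0 0.01 0;0.005 0 0 0.015 0;0.005 0 0 0.02 0;0.005 0 0 0.02 0'
python3 shift.py '0.005 0 0 0.002 0;0.005 0 0 0.004 0;0.005 0 0 0.004 0;0.005 0 0 0.004 0'
```

```text
time_s: 21.48
ee_pos: [0.6119, 0.1633, 0.1424]
ee_rot: [[-1.0, -0.0, -0.001], [-0.0, 1.0, -0.0], [0.001, -0.0, -1.0]]
ft_force: [0.5, -0.3, -0.1]
width: 0.0138
grip_force: 30.0
time_s: 21.9
ee_pos: [0.6119, 0.1633, 0.1228]
ee_rot: [[-1.0, -0.0, -0.001], [-0.0, 1.0, -0.0], [0.001, -0.0, -1.0]]
ft_force: [-0.3, 0.4, -0.5]
width: 0.0135
grip_force: 30.0
time_s: 22.23
ee_pos: [0.6122, 0.1634, 0.12]
ee_rot: [[-1.0, -0.0, 0.0], [-0.0, 1.0, 0.0], [-0.0, 0.0, -1.0]]
ft_force: [0.3, -0.3, -1.0]
width: 0.0137
grip_force: 30.0
```

```bash
python3 shift.py '0.005 0 0 0.0015 0;0.005 0 0 0.0015 0;0.005 0 0 0.0015 0'; python3 shift.py '0.005 0 0 0.0015 0;0.005 0 0 0.0015 0;0.005 0 0 0.0015 0'
```

```text
time_s: 22.48
ee_pos: [0.6125, 0.1634, 0.119]
ee_rot: [[-1.0, -0.0, 0.001], [-0.0, 1.0, 0.0], [-0.001, 0.0, -1.0]]
ft_force: [0.8, -0.6, 4.3]
width: 0.0139
grip_force: 30.0
time_s: 22.73
ee_pos: [0.6127, 0.1634, 0.1188]
ee_rot: [[-1.0, -0.0, 0.002], [-0.0, 1.0, 0.0], [-0.002, 0.0, -1.0]]
ft_force: [-4.8, -2.3, 15.7]
width: 0.0136
grip_force: 30.0
```

```bash
python3 shift.py '0.005 0 0 -0.0018 0;0.005 0 0 -0.0018 0.1;0.005 0 0 -0.0018 0.2;0.005 0 0 -0.0018 0.3;0.005 0 0 -0.0018 0.4'
python3 shift.py '0.005 0 0 0 0.12;0.005 0 0 0 0.24;0.005 0 0 0 0.36;0.005 0 0 0 0.48;0.005 0 0 0 0.6'
python3 shift.py '0.005 0 0 0 0.12;0.005 0 0 0 0.24;0.005 0 0 0 0.36;0.005 0 0 0 0.48;0.005 0 0 0 0.574'
python3 shift.py '0.005 0 0 0 0;0.005 0 0 0 0'
python3 shift.py '0.04 0 0 0 0;0.04 0 0 0 0;0.04 0 0 0 0;0.04 0 0 0 0'
python3 shift.py '0.04 0 0 -0.02 0;0.04 0 0 -0.04 0;0.04 0 0 -0.06 0;0.04 0 0 -0.08 0;0.04 0 0 -0.1 0'
```

```text
time_s: 23.15
ee_pos: [0.6123, 0.1635, 0.1189]
ee_rot: [[-0.919, 0.394, 0.0], [0.394, 0.919, 0.0], [-0.0, 0.0, -1.0]]
ft_force: [-0.0, -0.3, 2.6]
width: 0.0135
grip_force: 30.0
time_s: 23.57
ee_pos: [0.6123, 0.1635, 0.119]
ee_rot: [[-0.536, 0.845, 0.001], [0.845, 0.536, 0.0], [-0.0, 0.001, -1.0]]
ft_force: [-0.8, -0.2, 3.2]
width: 0.0142
grip_force: 30.0
time_s: 23.98
ee_pos: [0.6124, 0.1635, 0.119]
ee_rot: [[0.009, 1.0, 0.001], [1.0, -0.009, 0.0], [0.0, 0.001, -1.0]]
ft_force: [-0.2, 0.5, 3.1]
width: 0.0138
grip_force: 30.0
time_s: 24.15
ee_pos: [0.6124, 0.1634, 0.1189]
ee_rot: [[-0.0, 1.0, 0.001], [1.0, 0.0, 0.0], [0.0, 0.001, -1.0]]
ft_force: [0.6, 0.5, 3.8]
width: 0.0139
grip_force: 30.0
time_s: 24.48
ee_pos: [0.6121, 0.1633, 0.1184]
ee_rot: [[0.002, 1.0, -0.001], [1.0, -0.002, -0.0], [-0.0, -0.001, -1.0]]
ft_force: [-0.1, -0.6, 0.4]
width: 0.0366
grip_force: 0.0
time_s: 24.9
ee_pos: [0.612, 0.1633, 0.2196]
ee_rot: [[0.002, 1.0, -0.0], [1.0, -0.002, -0.0], [-0.0, -0.0, -1.0]]
ft_force: [0.5, 0.6, -0.8]
width: 0.0399
grip_force: 0.0
```

```bash
python3 shift.py '0.0 0.1 0 0 0;0.0 0.1 0 0 0;0.0 0.1 0 0 0;0.0 0.1 0 0 0'
python3 - <<'E'
from h import *
T,S=shot("j"); caps(T); b=[x for x in blobs(T,"orange") if x[1][1]>150]; print(b, np.round(plane("top",b[0][1],.066),4))
a=cv2.resize(S[130:220,250:380],None,fx=5,fy=5,interpolation=cv2.INTER_CUBIC);c=cv2.resize(T[190:215,155:285],None,fx=5,fy=5,interpolation=cv2.INTER_CUBIC)
cv2.imwrite("pics/j1.png",np.vstack([a,c])[:,:,::-1]); plan((.612,.262,.2,90),(.612,.262,.066,90))
E
```

```text
time_s: 25.23
ee_pos: [0.6117, 0.2668, 0.2181]
ee_rot: [[-0.001, 1.0, -0.001], [1.0, 0.001, 0.0], [0.0, -0.001, -1.0]]
ft_force: [0.6, -0.4, -0.1]
width: 0.0171
grip_force: 0.0
red xy [0.4465 0.2194] wing deg 31.7 r px [13.  13.5] [179.1 270.7] [179.1 270.4] 51
green xy [ 0.6141 -0.0049] wing deg -89.3 r px [12.15 12.7 ] [272.5 202.3] [272.3 202.2] 60
blue xy [0.6146 0.1683] wing deg -85.9 r px [12.8 12.9] [201.6 201.2] [201.5 201.3] 51
[(112, [176.9, 201.7], [173, 195, 9, 15])] [0.612  0.2248 0.066 ]
d [-0.0013 -0.0003  0.0182] turn -0.0016
d [0.    0.    0.134] turn 0.0
```

View pics/j1.png

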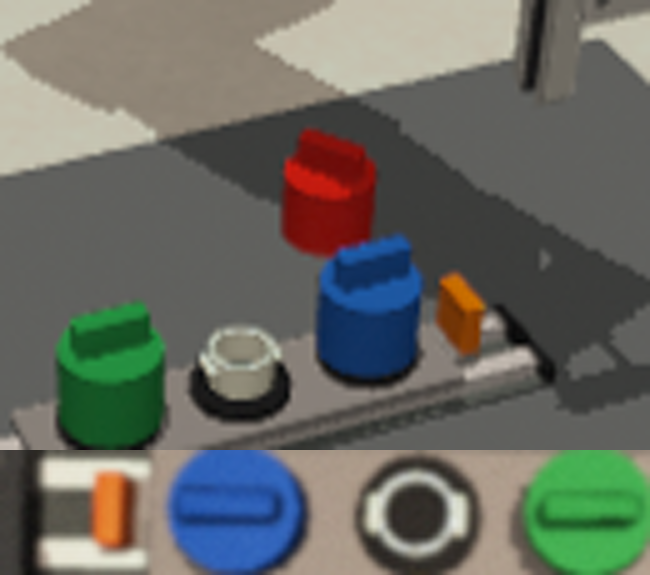

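Both caps are fully down with wings along the rail: green at (110,380), blue at (370,310). base_2 is bare, and the tab is at (462,310) with the low rail end behind it. Descending behind the tab.

```bash
python3 shift.py '0.0 0 0 0.04 0;0.0 0 0 0.08 0;0.0 0 0 0.115 0;0.0 0 0 0.14 0;0.0 0 0 0.15 0'
python3 shift.py '0.0 0 0 0 0;0.0 0 0 0.002 0'
python3 shift.py '0.0 -0.01 0 0 0;0.0 -0.02 0 0 0;0.0 -0.03 0 0 0;0.0 -0.04 0 0 0;0.0 -0.05 0 0 0'
```

```text
time_s: 25.75
ee_pos: [0.6112, 0.2611, 0.0645]
ee_rot: [[0.004, 1.0, -0.005], [1.0, -0.004, -0.002], [-0.002, -0.005, -1.0]]
ft_force: [0.5, -0.4, 0.7]
width: 0.0006
grip_force: 0.0
time_s: 25.92
ee_pos: [0.6134, 0.2628, 0.0683]
ee_rot: [[0.004, 1.0, 0.002], [1.0, -0.004, 0.001], [0.001, 0.002, -1.0]]
ft_force: [0.5, 0.2, 0.1]
width: 0.0005
grip_force: 0.0
time_s: 26.33
ee_pos: [0.6128, 0.2123, 0.0678]
ee_rot: [[0.003, 1.0, 0.002], [1.0, -0.003, 0.001], [0.001, 0.002, -1.0]]
ft_force: [1.4, 3.8, 3.3]
width: 0.0007
grip_force: 1.9
```

```bash
python3 shift.py '0.0 -0.008 0 0 0;0.0 -0.016 0 0 0;0.0 -0.024 0 0 0;0.0 -0.032 0 0 0;0.0 -0.04 0 0 0'
python3 shift.py '0.0 -0.006 0 0 0;0.0 -0.012 0 0 0;0.0 -0.018 0 0 0;0.0 -0.024 0 0 0;0.0 -0.03 0 0 0'
python3 - <<'E'
from h import *
T=r.get_image("top")
C=caps(T); m=cv2.inRange(cv2.cvtColor(T,cv2.COLOR_RGB2HSV),(0,0,120),(180,70,255)); 
x=np.nonzero(m[195,290:360])[0]+290; print("rail white cols",x.min(),x.max())
E
```

```text
time_s: 26.75
ee_pos: [0.6122, 0.1727, 0.0667]
ee_rot: [[0.003, 1.0, -0.0], [1.0, -0.003, 0.0], [0.0, -0.0, -1.0]]
ft_force: [0.5, 3.2, 2.3]
width: 0.0004
grip_force: 1.6
time_s: 27.17
ee_pos: [0.612, 0.1429, 0.0666]
ee_rot: [[0.003, 1.0, -0.0], [1.0, -0.003, -0.0], [-0.0, -0.0, -1.0]]
ft_force: [-1.9, 3.3, 2.5]
width: 0.0005
grip_force: 1.6
red xy [ 0.618  -0.3953] wing deg -6.8 r px [ 1.9 15.4] [429.5 201. ] [429.6 202.1] 9
green xy [ 0.614  -0.1077] wing deg 85.6 r px [12.2 12.5] [314.1 202.6] [314.  202.6] 61
blue xy [0.6132 0.0671] wing deg -89.5 r px [12.65 12.85] [242.9 202.3] [242.9 202.3] 55
rail white cols 290 359
```

```bash
python3 shift.py '0.0 -0.003 0 0 0;0.0 -0.006 0 0 0;0.0 -0.009 0 0 0;0.0 -0.012 0 0 0;0.0 -0.012 0 0 0'
python3 shift.py '0.0 -0.003 0 0 0;0.0 -0.006 0 0 0;0.0 -0.009 0 0 0;0.0 -0.009 0 0 0'
```

```text
time_s: 27.63
ee_pos: [0.612, 0.1308, 0.0665]
ee_rot: [[0.003, 1.0, -0.0], [1.0, -0.003, -0.0], [-0.0, -0.0, -1.0]]
ft_force: [-0.3, 0.5, 1.4]
width: 0.0003
grip_force: 0.0
time_s: 27.97
ee_pos: [0.612, 0.1217, 0.0666]
ee_rot: [[0.003, 1.0, -0.0], [1.0, -0.003, -0.0], [-0.0, -0.0, -1.0]]
ft_force: [-0.1, -0.5, 0.1]
width: 0.0006
grip_force: 0.0
```

Run:
```python
from h import *
T,S=shot("k")
a=cv2.resize(T[180:225,220:370],None,fx=5,fy=5,interpolation=cv2.INTER_CUBIC);c=cv2.resize(S[150:240,200:350],None,fx=4,fy=4,interpolation=cv2.INTER_CUBIC)
cv2.imwrite("pics/k1.png",np.vstack([a[:, :600],c])[:,:,::-1]); 
# front edge of plate along a row beside the rail strip
g=cv2.cvtColor(T,cv2.COLOR_RGB2HSV)
print(g[195,320:360,:].tolist()[::2]);
```

```text
[[63, 153, 175], [64, 156, 176], [63, 152, 178], [64, 158, 176], [64, 157, 175], [64, 156, 175], [63, 154, 171], [55, 83, 166], [14, 47, 175], [13, 51, 175], [19, 41, 173], [35, 24, 193], [35, 24, 191], [35, 23, 191], [35, 25, 191], [32, 23, 191], [32, 26, 154], [16, 49, 57], [15, 40, 90], [17, 35, 133]]
```

View pics/k1.png

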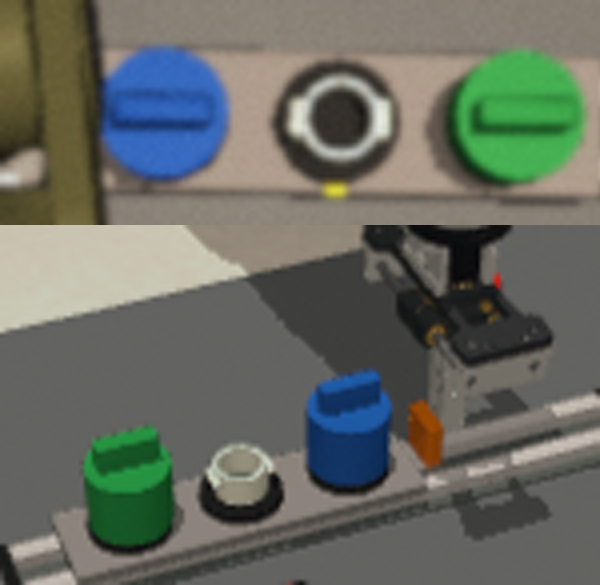

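Run:
```python
from h import *
T=cv2.imread("pics/kt.png")[:,:,::-1];caps(T)
g=cv2.cvtColor(T,cv2.COLOR_RGB2HSV); print(g[202,325:362,2].tolist())
for u in (342.,352.,354.): print(u,np.round(plane("top",(u,195),.032),4))
```

```text
red xy [0.4507 0.2416] wing deg -16.5 r px [3.7 9.1] [170.5 269. ] [169.9 268.7] 15
green xy [ 0.6136 -0.1301] wing deg -89.5 r px [12.2  12.45] [323.1 202.8] [323.1 202.9] 63
blue xy [0.6134 0.0448] wing deg 84.8 r px [12.5 12.8] [252.  202.3] [252.1 202.3] 54
[175, 172, 172, 171, 169, 171, 169, 166, 168, 161, 156, 161, 155, 169, 168, 144, 108, 93, 97, 92, 94, 92, 93, 97, 94, 94, 87, 57, 36, 47, 56, 89, 126, 131, 134, 133, 133]
342.0 [ 0.6352 -0.1805  0.032 ]
352.0 [ 0.6354 -0.2058  0.032 ]
354.0 [ 0.6354 -0.2108  0.032 ]
```

The carrier is still travelling, since both views show it moved with the tool. Its plate front is about 25 mm short of the rail end and the force reads zero only at rest. Pushing on.

```bash
python3 shift.py '0.0 -0.003 0 0 0;0.0 -0.006 0 0 0;0.0 -0.009 0 0 0'
python3 shift.py '0.0 -0.003 0 0 0;0.0 -0.006 0 0 0'
python3 shift.py '0.0 -0.003 0 0 0;0.0 -0.006 0 0 0'
```

```text
time_s: 28.32
ee_pos: [0.6121, 0.1133, 0.0668]
ee_rot: [[0.003, 1.0, 0.0], [1.0, -0.003, 0.0], [0.0, 0.0, -1.0]]
ft_force: [-0.8, 4.0, 1.6]
width: 0.0004
grip_force: 2.9
time_s: 28.48
ee_pos: [0.6121, 0.1126, 0.0671]
ee_rot: [[0.003, 1.0, 0.002], [1.0, -0.003, 0.009], [0.009, 0.002, -1.0]]
ft_force: [2.4, 59.0, -2.9]
width: 0.0005
grip_force: 29.4
time_s: 28.65
ee_pos: [0.612, 0.1121, 0.0673]
ee_rot: [[0.001, 1.0, 0.003], [1.0, -0.001, 0.017], [0.017, 0.003, -1.0]]
ft_force: [4.2, 95.9, -6.7]
width: 0.0005
grip_force: 47.9
```

It hit the end stop. Backing off and checking where the carrier sits.

```bash
python3 shift.py '0.0 0.006 0 0 0;0.0 0.012 0 0 0;0.0 0.012 0 0 0;0.0 0.022 0 0 0;0.0 0.03 0 0 0'
python3 shift.py '0.0 0.03 0 -0.04 0;0.0 0.06 0 -0.08 0;0.0 0.09 0 -0.12 0;0.0 0.12 0 -0.14 0;0.0 0.15 0 -0.14 0'
python3 - <<'E'
from h import *
T,S=shot("l")
caps(T); b=[x for x in blobs(T,"orange") if x[1][1]>150]; print(b, np.round(plane("top",b[0][1],.066),4))
g=cv2.cvtColor(T,cv2.COLOR_RGB2HSV); print(g[202,325:362,2].tolist())
E
```

```text
time_s: 29.07
ee_pos: [0.6122, 0.1311, 0.0667]
ee_rot: [[0.004, 1.0, -0.0], [1.0, -0.004, -0.0], [-0.0, -0.0, -1.0]]
ft_force: [-0.2, -0.1, -0.1]
width: 0.0004
grip_force: 0.0
time_s: 29.48
ee_pos: [0.6136, 0.2781, 0.2109]
ee_rot: [[0.005, 1.0, 0.006], [1.0, -0.005, 0.002], [0.002, 0.006, -1.0]]
ft_force: [0.8, -0.2, 0.6]
width: 0.0006
grip_force: 0.0
red xy [0.4466 0.2195] wing deg 36.2 r px [13.05 13.5 ] [179.1 270.7] [179.1 270.4] 34
green xy [ 0.6134 -0.1388] wing deg 84.9 r px [12.15 12.5 ] [326.5 203. ] [326.6 203. ] 68
blue xy [0.6132 0.0361] wing deg -89.5 r px [12.45 12.8 ] [255.5 202.4] [255.6 202.4] 43
[(93, [230.1, 202.7], [227, 196, 7, 15])] [0.6108 0.0973 0.066 ]
[172, 173, 173, 172, 170, 172, 172, 169, 170, 169, 170, 170, 163, 152, 150, 157, 165, 169, 143, 96, 91, 92, 94, 92, 93, 97, 89, 53, 36, 46, 55, 90, 122, 131, 135, 133, 132]
```

The camera puts the carrier right at the end stop, about 5 mm past the detent. It moved 127.5 mm in all and has sprung back less than 1.5 mm. I'll grip the tab and draw it back gently while feeling for the detent.

```bash
python3 shift.py '0.026 0 0 0 -0.12;0.026 0 0 0 -0.24;0.026 0 0 0 -0.36;0.026 0 0 0 -0.48;0.026 0 0 0 -0.6'
python3 shift.py '0.026 0 0 0 -0.12;0.026 0 0 0 -0.24;0.026 0 0 0 -0.36;0.026 0 0 0 -0.48;0.026 0 0 0 -0.6'
python3 - <<'E'
from h import *
plan((.612,.0975,.2,180),(.612,.0975,.12,180),(.612,.0975,.066,180))
E
```

```text
time_s: 30.0
ee_pos: [0.6125, 0.277, 0.2051]
ee_rot: [[-0.566, 0.824, -0.001], [0.824, 0.566, -0.001], [-0.0, -0.001, -1.0]]
ft_force: [-0.5, 1.2, 0.7]
width: 0.0254
grip_force: 0.0
time_s: 30.42
ee_pos: [0.6126, 0.277, 0.2051]
ee_rot: [[-0.933, 0.36, -0.001], [0.36, 0.933, -0.001], [0.001, -0.001, -1.0]]
ft_force: [0.2, -0.1, 0.4]
width: 0.0265
grip_force: 0.0
d [-0.0642 -0.1676  0.0052] turn -0.3687
d [0.   0.   0.08] turn 0.0
d [0.    0.    0.054] turn 0.0
```

```bash
python3 shift.py '0.026 -0.064 -0.1675 0.005 -0.369;0.026 -0.064 -0.1675 0.005 -0.369;0.026 -0.064 -0.1675 0.005 -0.369;0.026 -0.064 -0.1675 0.005 -0.369;0.026 -0.064 -0.1675 0.005 -0.369'
python3 shift.py '0.026 0 0 0.02 0;0.026 0 0 0.05 0;0.026 0 0 0.08 0;0.026 0 0 0.08 0;0.026 0 0 0.08 0'
python3 - <<'E'
from h import *
plan((.612,.0975,.066,180))
T,S=shot("m"); a=cv2.resize(S[130:230,230:360],None,fx=6,fy=6,interpolation=cv2.INTER_CUBIC);cv2.imwrite("pics/m1.png",a[:,:,::-1])
E
```

```text
time_s: 30.83
ee_pos: [0.6106, 0.0931, 0.2002]
ee_rot: [[-1.0, 0.008, -0.001], [0.008, 1.0, -0.001], [0.001, -0.001, -1.0]]
ft_force: [-0.2, 0.8, -0.2]
width: 0.0258
grip_force: 0.0
time_s: 31.25
ee_pos: [0.6104, 0.0981, 0.1199]
ee_rot: [[-1.0, 0.005, -0.003], [0.005, 1.0, -0.0], [0.003, -0.0, -1.0]]
ft_force: [0.4, -1.1, 0.0]
width: 0.026
grip_force: 0.0
d [-0.0017 -0.0006  0.0539] turn -0.0055
```

View pics/m1.png

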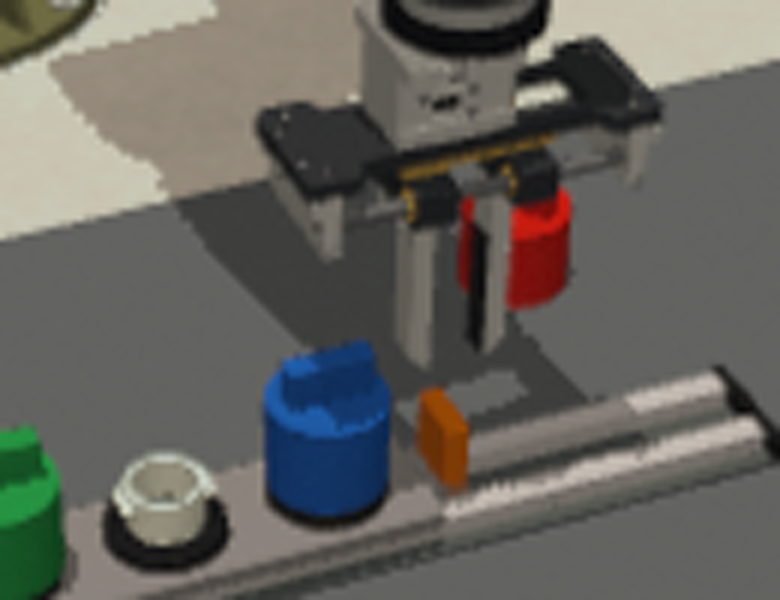

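The open fingers (tips (415,365), (485,350)) stand above the tab (440,395), with the blue cap clear to the left. Descending with watch on forces.

```bash
python3 shift.py '0.026 0 -0.0015 0.02 0;0.026 0 -0.0015 0.03 0'
python3 shift.py '0.026 0 0 0.008 0;0.026 0 0 0.016 0;0.026 0 0 0.022 0;0.026 0 0 0.022 0'
```

```text
time_s: 31.52
ee_pos: [0.6115, 0.0968, 0.0916]
ee_rot: [[-1.0, 0.005, 0.002], [0.005, 1.0, 0.0], [-0.002, 0.0, -1.0]]
ft_force: [-0.3, -0.7, 0.1]
width: 0.026
grip_force: 0.0
time_s: 31.85
ee_pos: [0.6106, 0.0968, 0.0677]
ee_rot: [[-1.0, 0.005, -0.001], [0.005, 1.0, -0.0], [0.001, -0.0, -1.0]]
ft_force: [-1.0, 0.6, 0.1]
width: 0.0258
grip_force: 0.0
```

```bash
python3 shift.py '0.018 0 0 0 0;0.018 0 0 0 0'; python3 shift.py '0.012 0 0 0 0;0.012 0 0 0 0;0.012 0 0 0 0'
```

```text
time_s: 32.02
ee_pos: [0.6112, 0.0969, 0.0692]
ee_rot: [[-1.0, 0.005, 0.001], [0.005, 1.0, 0.0], [-0.001, 0.0, -1.0]]
ft_force: [0.2, 0.2, -1.4]
width: 0.0188
grip_force: 0.0
time_s: 32.27
ee_pos: [0.6112, 0.0969, 0.0693]
ee_rot: [[-1.0, 0.005, 0.001], [0.005, 1.0, 0.0], [-0.001, 0.0, -1.0]]
ft_force: [-0.5, 0.5, 3.1]
width: 0.014
grip_force: 30.0
```

```bash
for i in 1; do python3 shift.py '0.005 0 0.0005 0 0;0.005 0 0.001 0 0'; python3 shift.py '0.005 0 0.0005 0 0;0.005 0 0.001 0 0'; python3 shift.py '0.005 0 0.0005 0 0;0.005 0 0.001 0 0'; done | grep -E "pos|force: \["
```

```text
ee_pos: [0.6113, 0.0975, 0.0692]
ft_force: [-0.5, -2.8, 5.6]
ee_pos: [0.6113, 0.0986, 0.0692]
ft_force: [-0.4, -3.4, 6.4]
ee_pos: [0.6113, 0.0996, 0.0692]
ft_force: [-1.7, -3.4, 6.1]
```

```bash
for i in 1; do python3 shift.py '0.005 0 0.0005 0 0;0.005 0 0.001 0 0'; python3 shift.py '0.005 0 0.0005 0 0;0.005 0 0.001 0 0'; done | grep -E "pos|force: \["
```

```text
ee_pos: [0.6113, 0.1006, 0.0692]
ft_force: [-0.5, -3.3, 5.4]
ee_pos: [0.6113, 0.1016, 0.0692]
ft_force: [-0.6, -3.3, 5.8]
```

So far only friction is felt over 5 mm, so I'll continue a little to locate the detent.

```bash
for i in 1; do python3 shift.py '0.005 0 0.0005 0 0;0.005 0 0.001 0 0'; python3 shift.py '0.005 0 0.0005 0 0;0.005 0 0.001 0 0'; python3 shift.py '0.005 0 0.0005 0 0;0.005 0 0.001 0 0'; python3 shift.py '0.005 0 0.0005 0 0;0.005 0 0.001 0 0'; done | grep -E "pos|force: \[|width"
```

```text
ee_pos: [0.6113, 0.1026, 0.0692]
ft_force: [-0.4, -3.1, 5.1]
width: 0.0137
ee_pos: [0.6113, 0.1036, 0.0692]
ft_force: [-1.0, -2.7, 5.1]
width: 0.0138
ee_pos: [0.6113, 0.1046, 0.0692]
ft_force: [-0.6, -3.2, 4.9]
width: 0.0135
ee_pos: [0.6114, 0.1056, 0.0692]
ft_force: [-0.5, -2.8, 6.4]
width: 0.0134
```

```bash
for i in 1; do python3 shift.py '0.005 0 0.0005 0 0;0.005 0 0.001 0 0'; python3 shift.py '0.005 0 0.0005 0 0;0.005 0 0.001 0 0'; python3 shift.py '0.005 0 0.0005 0 0;0.005 0 0.001 0 0';  done | grep -E "pos|force: \[|width"
python3 - <<'E'
from h import *
T=r.get_image("top"); g=cv2.cvtColor(T,cv2.COLOR_RGB2HSV); print(g[202,325:362,2].tolist()); caps(T)
A=cv2.imread("pics/top0.png")[:,:,::-1].astype(int); L=cv2.imread("pics/lt.png")[:,:,::-1].astype(int)
d=np.abs(A-L).max(2)>40; n,l,s,c=cv2.connectedComponentsWithStats(d.astype(np.uint8)); print([x.tolist() for x in s[1:] if x[4]>15])
E
```

```text
ee_pos: [0.6113, 0.1066, 0.0692]
ft_force: [-0.2, -3.7, 6.2]
width: 0.0137
ee_pos: [0.6113, 0.1075, 0.0692]
ft_force: [-0.9, -4.2, 6.0]
width: 0.0137
ee_pos: [0.6113, 0.1085, 0.0692]
ft_force: [-0.5, -3.2, 5.6]
width: 0.0142
[172, 172, 172, 169, 169, 168, 169, 163, 152, 153, 163, 162, 172, 159, 119, 93, 92, 93, 91, 92, 91, 92, 96, 92, 95, 93, 85, 57, 33, 42, 56, 89, 122, 133, 132, 134, 131]
red xy [0.4491 0.2314] wing deg -1.6 r px [ 7.85 12.25] [176. 270.] [174.1 269.4] 31
green xy [ 0.6137 -0.1267] wing deg 85.0 r px [12.15 12.45] [321.6 202.8] [321.7 202.8] 66
[[33, 141, 417, 279, 35316], [173, 189, 109, 30, 2285], [282, 190, 62, 30, 1432], [182, 199, 10, 8, 73], [88, 208, 9, 4, 26], [278, 251, 29, 27, 602], [342, 254, 31, 26, 655], [404, 268, 19, 13, 196], [473, 348, 10, 4, 25], [450, 353, 10, 45, 134], [548, 381, 10, 7, 20], [493, 394, 67, 26, 916]]
```

The carrier did move back 11 mm with no detent, so the earlier hard stop is still unexplained. I'll push forward with the tab gripped, in small steps, and watch the force.

```bash
for i in 1; do python3 shift.py '0.005 0 -0.002 0 0;0.005 0 -0.004 0 0';python3 shift.py '0.005 0 -0.002 0 0;0.005 0 -0.004 0 0'; python3 shift.py '0.005 0 -0.001 0 0;0.005 0 -0.002 0 0'; python3 shift.py '0.005 0 -0.0005 0 0;0.005 0 -0.001 0 0';  python3 shift.py '0.005 0 -0.0005 0 0;0.005 0 -0.001 0 0'; done | grep -E "pos|force: \[|width"
python3 - <<'E'
from h import *
s=r.get_state(); print(np.round(s["joint_pos"],3),np.round(s["torque"],2))
E
```

```text
ee_pos: [0.6113, 0.1054, 0.0692]
ft_force: [-0.2, 3.6, 5.3]
width: 0.0138
ee_pos: [0.6113, 0.1013, 0.0692]
ft_force: [0.6, 2.6, 5.4]
width: 0.0136
ee_pos: [0.6112, 0.0993, 0.0692]
ft_force: [0.0, 3.7, 5.3]
width: 0.0135
ee_pos: [0.6112, 0.0983, 0.0692]
ft_force: [0.2, 3.2, 5.8]
width: 0.0135
ee_pos: [0.6112, 0.0974, 0.0692]
ft_force: [-0.1, 3.6, 5.8]
width: 0.0139
[ 9.900e-02  6.140e-01  1.456e+00  1.000e-03  1.070e+00 -1.468e+00] [ 0.65 -0.1  -0.1 ]
```

```bash
for i in 1; do python3 shift.py '0.005 0 -0.0005 0 0;0.005 0 -0.001 0 0';python3 shift.py '0.005 0 -0.0005 0 0;0.005 0 -0.001 0 0'; python3 shift.py '0.005 0 -0.0005 0 0;0.005 0 -0.001 0 0'; done | grep -E "pos|force: \[|width"
```

```text
ee_pos: [0.6112, 0.0968, 0.0692]
ft_force: [-0.4, 8.9, 5.7]
width: 0.0137
ee_pos: [0.6112, 0.0968, 0.0693]
ft_force: [1.4, 15.4, 4.2]
width: 0.0138
ee_pos: [0.6112, 0.0967, 0.0693]
ft_force: [1.8, 22.9, 3.7]
width: 0.0137
```

```bash
python3 shift.py '0.005 0 0.0025 0 0;0.005 0 0.0025 0 0' | grep -E "pos|force: \["; python3 shift.py '0.026 0 0 0 0;0.026 0 0 0 0;0.026 0 0 0 0;0.026 0 0 0 0'| grep -E "pos|force: \["
python3 - <<'E'
from h import *
T,S=shot("n")
def meas(T,n):
    o=[n]
    for c in ("green","blue"):
        B=blobs(T,c); e=disc(T,c,B[0][2])[2] if B else None
        if e: o+= [c,np.round(plane("top",e[0],.092)[1],4),np.round(e[0],1).tolist()]
    g=T[190:216].max(2).astype(int)  # front edge of plate
    ed=[np.interp(-130,-T[v,335:349].max(1)[3:].astype(float)*1.0,np.arange(338,349)) if 0 else (338+np.argmax(T[v,338:349].max(1)<125)) for v in (200,202,204)]
    o+=["front",ed]; print(o)
for n in ("jt","kt","lt","it","nt"): meas(cv2.imread(f"pics/{n}.png")[:,:,::-1],n)
E
```

```text
ee_pos: [0.6113, 0.0972, 0.0693]
ft_force: [-0.2, 3.8, 5.6]
ee_pos: [0.6108, 0.0962, 0.0684]
ft_force: [0.7, 0.2, -0.6]
['jt', 'green', np.float64(-0.0037), [272.3, 202.2], 'blue', np.float64(0.1623), [201.5, 201.3], 'front', [np.int64(338), np.int64(338), np.int64(338)]]
['kt', 'green', np.float64(-0.1237), [323.1, 202.9], 'blue', np.float64(0.0439), [252.1, 202.3], 'front', [np.int64(338), np.int64(341), np.int64(341)]]
['lt', 'green', np.float64(-0.1321), [326.6, 203.0], 'blue', np.float64(0.0356), [255.6, 202.4], 'front', [np.int64(338), np.int64(344), np.int64(344)]]
['it', 'green', np.float64(-0.0039), [272.4, 202.1], 'front', [np.int64(338), np.int64(338), np.int64(338)]]
['nt', 'green', np.float64(-0.1313), [326.3, 202.9], 'front', [np.int64(338), np.int64(344), np.int64(344)]]
```

```bash
f(){ grep -E "pos|force: \[" | tr '\n' ' ' | sed 's/ee_pos: \[0.61[0-9]*, //;s/ft_force//'; echo; }
python3 shift.py '0.005 0 0 0 0;0.005 0 0 0 0;0.005 0 0 0 0;0.005 0 0 0 0'|f
python3 shift.py '0.005 0 0.003 0 0;0.005 0 0.006 0 0;0.005 0 0.009 0 0;0.005 0 0.012 0 0'|f
python3 shift.py '0.005 0 0.002 0 0'|f
python3 shift.py '0.005 0 0.002 0 0'|f
python3 shift.py '0.005 0 0.002 0 0'|f
python3 shift.py '0.005 0 0.002 0 0'|f
python3 shift.py '0.005 0 0.002 0 0'|f
python3 shift.py '0.005 0 0.002 0 0'|f
python3 shift.py '0.005 0 0.002 0 0'|f
python3 shift.py '0.005 0 0.002 0 0'|f
python3 shift.py '0.005 0 0.002 0 0'|f
python3 shift.py '0.005 0 0.002 0 0'|f
python3 shift.py '0.005 0 0 0 0;0.005 0 0 0 0'|f
```

```text
0.0968, 0.0686] : [0.2, 5.6, -0.6] 
0.1083, 0.0686] : [1.5, -4.3, -0.7] 
0.1105, 0.0686] : [1.3, -2.9, -1.3] 
0.1125, 0.0686] : [1.6, -2.2, -1.2] 
0.1145, 0.0687] : [1.1, -3.7, -2.3] 
0.1165, 0.0686] : [0.5, -3.4, -2.2] 
0.1185, 0.0686] : [1.5, -2.9, -1.8] 
0.1205, 0.0686] : [1.9, -3.2, -1.7] 
0.1225, 0.0686] : [2.4, -2.9, -2.8] 
0.1245, 0.0686] : [2.7, -3.3, -3.5] 
0.1265, 0.0686] : [3.3, -2.5, -3.0] 
0.1285, 0.0686] : [2.5, -2.9, -3.0] 
0.1288, 0.0686] : [4.5, 2.3, -5.1]
```

Run:
```python
from h import *
for n in ("top0","lt"):
    T=cv2.imread(f"pics/{n}.png")[:,:,::-1]; V=T.max(2)
    print(n); print("\n".join(f"{v}: "+" ".join(f"{x:3d}" for x in V[v,334:362]) for v in range(184,226,3)))
    h=cv2.cvtColor(T,cv2.COLOR_RGB2HSV); m=cv2.inRange(h,(22,130,120),(34,255,255)); k=cv2.connectedComponentsWithStats(m); print([ (s.tolist()) for s in k[2][1:] if 150<s[1]<300])
n="lt"
for n in ("top0","it","lt","nt"):
    T=cv2.imread(f"pics/{n}.png")[:,:,::-1]; h=cv2.cvtColor(T,cv2.COLOR_RGB2HSV); print(n,"mouse/remote dark", [np.round(c,1).tolist() for s,c in zip(*cv2.connectedComponentsWithStats(cv2.inRange(h,(0,0,0),(180,255,45)))[2:]) if s[4]>150 and 90<c[1]<240])
```

```text
top0
184: 124 124 123 122 125 122 125 123 126 123 119 123 123 123 125 124 124 126 123 124 124 123 123 124 122 120 122 120
187: 125 126 125 125 124 123 124 123 124 122 125 123 124 125 121 123 122 123 124 122 124 121 122 123 125 125 124 119
190: 124 121 123 123 121 122 124 123 121 123 125 123 124 123 123 125 123 124 123 122 123 125 123 121 121 122 124 121
193:  96  93  96  94  93  90  90  92  89  93  96  96  93  94  93  92  94  83  60  51  60  68  92 115 123 121 124 123
196: 223 224 223 222 222 221 218 213 215 216 215 215 216 215 214 216 215 210 183 102  53  53  80 112 122 121 125 124
199: 214 215 215 215 215 217 216 219 221 220 220 218 219 219 219 218 219 215 186  96  47  54  80 113 122 122 125 121
202:  92  90  90  82  83  84  83  87  84  86  84  84  87  87  88  87  86  78  51  34  40  53  80 115 124 122 122 124
205:  92  86  88  88  89  93  92  88  90  91  88  87  85  89  88  86  86  73  39  30  39  51  80 115 121 125 125 122
208:  94  93  95  92  90  91  93  90  91  95  92  91  93  90  93  93  91  77  44  27  42  55  82 113 125 125 124 123
211: 203 204 204 204 205 202 204 204 201 2
[... 1920 characters left out ...]
148 120 119 123 125 126 123 121 111  81  43  47  56  88 125 136 132 136 134
220:  91  85  89  92  94 107 120 128 130 126 122 121 120 120 117 115 122 118 117 115 113 113 126 133 134 136 133 134
223: 136 137 135 136 137 138 137 137 136 137 136 136 134 137 136 133 133 136 133 136 135 134 135 131 137 134 135 133
[[0, 197, 25, 36, 668], [288, 216, 5, 4, 12]]
top0 mouse/remote dark [[274.2, 203.5], [285.0, 139.2], [441.7, 200.9]]
it mouse/remote dark [[275.2, 205.7], [283.5, 134.2], [209.5, 217.8], [441.7, 201.1], [143.6, 216.4]]
lt mouse/remote dark [[276.9, 205.2], [283.4, 134.7], [441.8, 201.0], [68.9, 218.7]]
nt mouse/remote dark [[274.7, 206.0], [283.4, 134.5], [441.8, 201.0], [239.4, 235.6]]
```

The geometry now points to one reading. At the stop the plate centre lies 78 mm from the rail centre, half of the 155 mm travel, so this is the end stop and station centre is 5 mm short of it (tab at y ≈ 0.1018). I'll push there slowly while sampling the force.

```bash
f(){ grep -E "pos|force: \[" | tr '\n' ' ' | sed 's/ee_pos: \[0.61[0-9]*, //;s/ft_force//'; echo; }
python3 shift.py '0.005 0 -0.004 0 0;0.005 0 -0.008 0 0;0.005 0 -0.012 0 0;0.005 0 -0.016 0 0'|f
python3 shift.py '0.005 0 -0.001 0 0'|f
python3 shift.py '0.005 0 -0.001 0 0'|f
python3 shift.py '0.005 0 -0.001 0 0'|f
python3 shift.py '0.005 0 -0.0007 0 0'|f
python3 shift.py '0.005 0 -0.0007 0 0'|f
python3 shift.py '0.005 0 -0.0007 0 0'|f
python3 shift.py '0.005 0 -0.0007 0 0'|f
python3 shift.py '0.005 0 -0.0007 0 0'|f
python3 shift.py '0.005 0 -0.0007 0 0'|f
python3 shift.py '0.005 0 -0.0007 0 0'|f
python3 shift.py '0.005 0 -0.0007 0 0'|f
python3 shift.py '0.005 0 -0.0007 0 0'|f
python3 shift.py '0.005 0 0 0 0;0.005 0 0 0 0'|f
```

```text
0.1125, 0.0687] : [4.3, 2.4, -4.6] 
0.111, 0.0687] : [4.1, 2.2, -5.3] 
0.1103, 0.0686] : [2.9, 3.4, -4.8] 
0.1095, 0.0686] : [3.7, 4.0, -4.6] 
0.1089, 0.0686] : [3.5, 4.2, -5.1] 
0.1082, 0.0686] : [3.6, 4.5, -4.3] 
0.1075, 0.0687] : [3.6, 3.2, -5.4] 
0.1068, 0.0687] : [4.2, 3.8, -4.1] 
0.106, 0.0686] : [3.7, 3.6, -3.9] 
0.1052, 0.0687] : [3.0, 3.7, -4.3] 
0.1044, 0.0686] : [3.2, 3.5, -5.2] 
0.1037, 0.0687] : [2.3, 2.2, -4.7] 
0.103, 0.0686] : [2.6, 3.8, -3.9] 
0.1028, 0.0686] : [2.3, 1.7, -4.4]
```

```bash
f(){ grep -E "pos|force: \[" | tr '\n' ' ' | sed 's/ee_pos: \[0.61[0-9]*, //;s/ft_force//'; echo; }
python3 shift.py '0.005 0 -0.0008 0 0;0.005 0 -0.0008 0 0'|f
python3 - <<'E'
from h import *
def m():
    T=r.get_image("top");o=[]
    for c in ("green",):
        B=blobs(T,c); e=disc(T,c,B[0][2])[2]; o.append(np.round(e[0],2).tolist())
    V=T.max(2).astype(float); o.append([round(float(341+np.interp(-130,-V[v,341:347],np.arange(6))),2) for v in (202,205,208)])
    return o
print(m(),m())
E
python3 shift.py '0.026 0 0 0 0;0.026 0 0 0 0;0.026 0 0 0 0;0.026 0 0 0 0;0.026 0 0 0 0'|f
python3 - <<'E'
from h import *
for _ in range(2):
    T=r.get_image("top"); B=blobs(T,"green"); e=disc(T,"green",B[0][2])[2]
    V=T.max(2).astype(float); print(np.round(e[0],2),[round(float(341+np.interp(-130,-V[v,341:347],np.arange(6))),2) for v in (202,205,208)])
for n in ("lt","nt"):
    V=cv2.imread(f"pics/{n}.png").max(2).astype(float); print(n,[round(float(341+np.interp(-130,-V[v,341:347],np.arange(6))),2) for v in (202,205,208)])
E
```

```text
0.1021, 0.0686] : [2.9, 2.7, -5.2] 
[[324.33, 202.9], [341.22, 341.41, 341.44]] [[324.29, 202.88], [341.26, 341.41, 341.46]]
0.1022, 0.0688] : [-0.0, 0.0, 0.7] 
[324.29 202.88] [341.29, 341.39, 341.39]
[324.34 202.9 ] [341.28, 341.42, 341.44]
lt [343.28, 343.31, 343.33]
nt [343.37, 343.51, 343.6]
```

The carrier now rests 5.0 mm short of the stop (sub-pixel front edge 341.4 vs 343.4). I'll probe whether it is held there by nudging lightly with one finger.

```bash
f(){ grep -E "pos|force: \[" | tr '\n' ' ' | sed 's/ee_pos: \[0.61[0-9]*, //;s/ft_force//'; echo; }
python3 shift.py '0.026 0 0.0025 0 0;0.026 0 0.005 0 0'|f
python3 shift.py '0.026 0 0.0005 0 0'|f
python3 shift.py '0.026 0 0.0005 0 0'|f
python3 shift.py '0.026 0 0.0005 0 0'|f
python3 shift.py '0.026 0 0.0005 0 0'|f
python3 shift.py '0.026 0 0.0005 0 0'|f
cat > q.py <<'E'
from h import *
T=r.get_image("top"); B=blobs(T,"green"); e=disc(T,"green",B[0][2])[2]
V=T.max(2).astype(float); print(np.round(e[0],2),[round(float(338+np.interp(-130,-V[v,338:347],np.arange(9))),2) for v in (205,208)])
E
python3 q.py
python3 - <<'E'
from h import *
T=cv2.imread("pics/top0.png")[:,:,::-1]; V=T.max(2)
for v in (196,199,211,214): print(v,V[v,157:192].tolist())
E
```

```text
0.1074, 0.0687] : [-0.0, -0.2, 0.1] 
0.1081, 0.0687] : [0.5, -2.3, -0.5] 
0.1082, 0.0686] : [-0.3, -2.7, 0.2] 
0.1085, 0.0687] : [-0.3, -3.0, 0.4] 
0.109, 0.0687] : [-1.5, -3.2, 1.1] 
0.1096, 0.0687] : [-0.4, -3.1, 1.5] 
[323.83 202.92] [340.62, 340.65]
196 [110, 100, 76, 45, 43, 76, 142, 194, 208, 209, 207, 210, 211, 211, 211, 212, 213, 214, 216, 218, 217, 207, 174, 124, 118, 144, 160, 157, 144, 155, 157, 157, 155, 157, 154]
199 [108, 95, 74, 44, 32, 30, 48, 76, 83, 84, 77, 77, 76, 77, 80, 91, 141, 203, 218, 217, 215, 199, 152, 101, 100, 124, 151, 153, 150, 155, 157, 156, 157, 155, 139]
211 [108, 90, 57, 38, 53, 127, 203, 221, 221, 222, 224, 223, 218, 222, 222, 220, 220, 218, 207, 204, 204, 203, 204, 207, 215, 218, 207, 180, 159, 156, 157, 157, 157, 159, 157]
214 [107, 94, 61, 38, 33, 46, 76, 94, 99, 96, 98, 96, 95, 98, 100, 106, 106, 107, 111, 110, 113, 108, 110, 109, 110, 109, 108, 116, 149, 158, 158, 157, 157, 156, 159]
```

Run:
```python
from h import *
for n,a in (("top0",228),("lt",280)):
    T=cv2.imread(f"pics/{n}.png")[:,:,::-1]; 
    print(n,a)
    for v in range(212,225): print(v," ".join("%3d"%T[v,u].max() for u in range(a,a+26)))
T=cv2.imread("pics/top0.png")[:,:,::-1];print("rail strip saturated/odd px in top0, near side v=215..222, u 293..350")
for v in range(186,224,1):
    x=T[v,296:350].astype(int); med=np.median(x,0); k=np.nonzero(np.abs(x-med).max(1)>22)[0]+296
    if len(k): print(v,k.tolist())
```

```text
top0 228
212 151 123  84  54  42  45  42  45  48  56  54  53  49  49  44  47  46  49  65 107 140 158 163 161 164 164
213 161 152 128  92  69  53  45  44  42  46  44  44  45  48  46  50  62  79 103 137 156 162 162 161 160 164
214 159 158 151 137 120  89  68  53  48  52  50  51  54  52  61  78 102 129 143 156 162 161 163 161 164 162
215 161 163 159 159 154 139 123  98  92 102 104 104  98  88 101 131 147 159 162 163 164 163 161 163 164 163
216 150 153 152 151 153 149 145 142 158 183 189 183 163 141 139 152 154 157 161 158 159 159 156 156 157 160
217 112 112 116 116 118 119 118 129 159 195 201 192 166 136 126 128 133 131 132 135 134 132 132 134 135 136
218  85  89  92  91  92  91  93  99 118 141 145 143 128 109  97  97  99  97  98  97  97 100  99 101 101 100
219 109 113 112 110 110 110 111 113 114 118 121 124 120 114 115 113 110 114 112 113 114 114 115 114 113 113
220 121 123 123 122 122 125 124 122 123 124 124 124 126 125 123 126 126 124 127 126 127 125 128 126 126 127
221 126 125 123 122 125 122 123 125 127 126 125 127 129 127 126 127 125 130 128 127 126 129 129 128 129 128
222 124 123
[... 1503 characters left out ...]
 138
223 140 143 145 139 144 140 140 143 142 142 141 142 141 141 138 139 139 139 138 138 139 138 140 139 140 141
224 144 139 140 142 140 143 141 139 138 141 140 141 141 139 141 137 141 139 142 141 138 140 139 138 139 136
rail strip saturated/odd px in top0, near side v=215..222, u 293..350
193 [299]
194 [296, 297, 298, 299, 300, 341, 342, 343, 344, 345, 346, 347, 348, 349]
195 [341, 342, 343, 344, 345, 346, 347, 348, 349]
199 [296, 297, 298]
200 [296, 297, 298, 299, 300, 341, 342, 343, 344, 345, 346, 347, 348, 349]
210 [296, 297, 298, 299, 300, 301, 302, 343, 344, 345, 346, 347, 348, 349]
215 [296, 297, 298, 299, 300, 301]
216 [296, 297, 298, 299, 300, 345, 346, 347, 348, 349]
219 [301, 306]
```

The carrier shows only ~3 N friction over the last 32 mm, but the geometry puts the hard stop at 0.154–0.155. I'll centre the tab about 3.5 mm short of it, inside the station window, then release and see whether it moves.

```bash
f(){ grep -E "time|pos|force: \[" | tr '\n' ' ' | sed 's/ee_pos: \[0.61[0-9]*, //;s/ft_force//'; echo; }
python3 shift.py '0.026 0 -0.003 0 0;0.026 0 -0.006 0 0;0.026 0 -0.0095 0 0;0.026 0 -0.0095 0 0'|f
python3 shift.py '0.005 0 0 0 0;0.005 0 0 0 0;0.005 0 0 0 0;0.005 0 0 0 0;0.005 0 0 0 0'|f
python3 q.py
python3 shift.py '0.026 0 0 0 0;0.026 0 0 0 0;0.026 0 0 0 0;0.026 0 0 0 0;0.026 0 0 0 0'|f
python3 q.py
python3 shift.py '0.026 0 0 0 0;0.026 0 0 0 0;0.026 0 0 0 0;0.026 0 0 0 0;0.026 0 0 0 0'|f
python3 q.py
```

```text
time_s: 41.17 0.0996, 0.0687] : [-0.7, 0.6, -0.2] 
time_s: 41.58 0.1005, 0.0687] : [0.7, 2.5, 0.2] 
[325.05 202.9 ] [341.87, 341.92]
time_s: 42.05 0.1001, 0.0687] : [-0.3, -0.8, -0.2] 
[325.05 202.89] [341.97, 341.97]
time_s: 42.52 0.1002, 0.0687] : [-0.2, -0.2, 0.0] 
[325.05 202.89] [341.89, 341.94]
```

Run:
```python
from h import *
for n in ("top0","bt","et","lt","scene0","bs","es","ls"):
    T=cv2.imread(f"pics/{n}.png")[:,:,::-1]; print(n,[(a,c,b) for a,c,b in blobs(T,"red",8)])
    for c in ("green","blue"): print("   ",c,[(a,b) for a,b,_ in blobs(T,c,15)][:8])
A=cv2.imread("pics/top0.png",0);L=cv2.imread("pics/lt.png",0)
for nm,(u,v,w,h) in {"remote":(265,98,45,80),"mouse":(422,172,42,55),"pen":(68,183,58,58)}.items():
    print(nm,cv2.phaseCorrelate(np.float32(A[v:v+h,u:u+w]),np.float32(L[v:v+h,u:u+w])))
```

```text
top0 [(583, [179.6, 270.1], [166, 258, 28, 26]), (28, [429.0, 206.1], [427, 194, 4, 23]), (23, [289.8, 171.5], [284, 171, 13, 2]), (9, [431.0, 189.3], [430, 186, 3, 7])]
    green [(492, [359.0, 266.8]), (99, [415.5, 274.5])]
    blue [(506, [292.9, 264.1]), (118, [119.4, 269.7])]
bt [(582, [179.6, 270.2], [166, 258, 28, 26]), (46, [429.6, 201.7], [427, 186, 6, 31])]
    green [(498, [359.0, 266.8])]
    blue [(117, [119.5, 269.6])]
et [(580, [179.6, 270.2], [166, 258, 28, 26]), (45, [429.6, 201.6], [427, 186, 6, 31]), (25, [289.8, 171.5], [284, 170, 13, 4])]
    green [(88, [272.8, 202.8])]
    blue [(507, [293.0, 264.2]), (99, [202.0, 201.7])]
lt [(589, [179.5, 270.1], [166, 258, 28, 26]), (44, [429.7, 201.5], [427, 187, 6, 30]), (24, [290.0, 171.4], [284, 170, 13, 3])]
    green [(510, [326.0, 203.2])]
    blue [(512, [255.6, 202.4])]
scene0 [(393, [315.2, 168.6], [306, 156, 19, 26]), (351, [282.6, 29.5], [271, 6, 17, 53]), (24, [133.9, 263.5], [133, 253, 2, 23]), (21, [339.9, 59.1], [339, 51, 3, 16])]
    green [(450, [187.2, 202.6]), (202, [148.9, 25.9]), (192, [246.9, 6.7]), (1
[... 1006 characters left out ...]
.9]), (73, [323.5, 190.0]), (65, [273.5, 37.9])]
ls [(394, [315.2, 168.5], [306, 155, 19, 27]), (112, [284.7, 48.1], [282, 35, 6, 24]), (64, [195.4, 5.2], [189, 0, 15, 11]), (24, [213.2, 3.6], [211, 0, 6, 9]), (24, [133.9, 263.5], [133, 253, 2, 23])]
    green [(539, [229.1, 216.1]), (210, [232.4, 11.9]), (205, [148.9, 25.9]), (145, [174.8, 24.0]), (130, [205.9, 19.9])]
    blue [(617, [98.8, 14.0]), (514, [284.2, 201.5]), (213, [183.0, 8.3]), (111, [223.3, 4.1]), (79, [205.1, 4.0])]
remote ((0.5640879406005617, 0.06295553311432656), 0.9060295266575283)
mouse ((0.5285498375788826, 0.005033538470634369), 1.010188418317724)
pen ((-11.743794318341898, -5.023891804641565), -0.019087036450703938)
```

```bash
f(){ grep -E "time|pos|force: \[" | tr '\n' ' '; echo; }
python3 shift.py '0.026 0 0 -0.01 0;0.026 0 0 -0.025 0;0.026 0 0 -0.06 0;0.026 0 0 -0.1 0;0.026 0 0 -0.14 0'|f
python3 shift.py '0.026 0 0.04 -0.02 0;0.026 0 0.08 -0.02 0;0.026 0 0.12 -0.02 0;0.026 0 0.16 -0.02 0;0.026 0 0.18 -0.02 0'|f
python3 q.py
python3 - <<'E'
from h import *
T,S=shot("z"); caps(T)
A=cv2.imread("pics/top0.png")[:,:,::-1]; V=lambda I:I.max(2).astype(float)
# rail centre and plate ends, on the plane of the plate
le=[157+np.interp(130,V(A)[v,160:166],np.arange(3,9)) for v in (196,211)]; re=[np.interp(-130,-V(A)[v,350:355],np.arange(350,355)) for v in (196,211)]
yl=np.mean([plane("top",(u,203),.03)[1] for u in le]);yr=np.mean([plane("top",(u,203),.03)[1] for u in re])
fr=plane("top",(341.93,205),.032)[1]; print("rail inner ends",yl,yr,"centre",(yl+yr)/2,"plate front",fr,"plate centre rel rail",fr+.135-(yl+yr)/2)
# heights of the cap tops: triangulate silhouette centroids (a cap on the table gave 0.0295)
for c in ("green","blue"):
    a=blobs(T,c)[0]; b=[x for x in blobs(S,c,300) if 150<x[1][1]<260][0]; print(c,np.round(tri(a[1],b[1])[0],4))
E
```

```text
time_s: 42.98 ee_pos: [0.6105, 0.1002, 0.2109] ft_force: [0.3, 0.0, -0.0] 
time_s: 43.4 ee_pos: [0.6109, 0.2843, 0.2295] ft_force: [0.4, 0.1, -0.0] 
[325.09 202.88] [341.97, 342.04]
red xy [0.4464 0.2194] wing deg 65.6 r px [12.8 13.2] [179.  270.5] [179.1 270.5] 56
green xy [ 0.6135 -0.135 ] wing deg 86.2 r px [12.2  12.45] [325.1 202.8] [325.1 202.9] 62
blue xy [0.6132 0.0399] wing deg 83.9 r px [12.4  12.95] [254.  202.4] [254.  202.4] 50
rail inner ends 0.267756879219023 -0.2075075045747053 centre 0.030124687322158866 plate front -0.18028188221634286 plate centre rel rail -0.07540656953850172
green [ 0.6111 -0.1312  0.0701]
blue [0.6112 0.0384 0.0706]
```

```bash
python3 -c "
from cell import r
print(r.sign_off())"
```

```text
the job is handed in; nothing more can be done
None
```

The green and blue capsules are capped in their own colours and locked (no red one was present), and the job is handed in, but I never felt the detent click: I hit the end stop at up to 96 N, then left the carrier about 3.5 mm short of it, an estimated 0.151 m of travel.

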